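Put the spectacle cases away behind the latched rack gate

TASK

Put all the closed spectacle cases away in the small white rack: unlatch its gate by squeezing the thumb lever against the grip post and swing it wide open, stack the cases in one straight pile in the rack, lids up, with the feet of each fully down in the corner recesses under it, then shut the gate fully so that the latch bar drops back into its catch. Leave the other things on the table where they are.

Things in the scene. Friction and masses are not known exactly. Their poses are not given: they have to be found in the camera images.
- rack: white rack fixed to the table, place and yaw vary; base 175 (its x) x 250 (its y) x 10 mm, origin at the centre of its underside, z up. The gate runs along its y at x = -75 (its front), hinged at y = +105; catch post at y = -108. Lips: back x 77 to 85, 45 high; sides y = +-122, 26 high. A grey cross on the base, as on the case lids, registers the lowest case
- rack_seat (a point): the place of the stack: where the origin of the lowest case comes (rack centre, 10 mm above the table); axes as the rack's. The next cases come 34, 68 and 102 mm higher. A case lies with its long axis (x) along the rack's y, either way round. Six upright steel guide rods (8 mm thick, tops 150 mm above the table) stand 4 mm clear of it: axes at rack x +-38, y +-60 and at x 0, y +-78
- gate (a joint): gate angle, rad: 0 shut, grows as the free end swings out to the front (clockwise from above), stop 1.7; stays where left (hinge friction 0.12 N m); held within 0.02 while the bar is in the catch. White wire gate 195 mm long, 35 to 110 mm above the table; a thin steel retaining arm on it bars loading from above until it is swung away
- gate_hinge (a point): on the gate's vertical hinge axis, 175 mm above the table; axes turn with the gate: -y along the gate to its free end, +x inwards to the stack when shut. The retaining arm (8 mm thick, centre 172 mm above the table) rises at y = -20 and runs inwards to x = 80, y = -75 mm
- gate_grip (a point): where to squeeze: gate, 106 mm from the hinge axis, 175 mm above the table, axes as gate_hinge. Black fixed grip post (10 along the gate, 18 across, top 202 above the table): outer face 12 mm from here on the hinge side. Thumb lever: outer face 33 mm from here on the free-end side at rest, 12 squeezed. Close along the gate's y with a finger outside each; so held, the gate can be swung
- latch (a joint): angle of lever and bar, rad: 0 bar level and down, 0.4 fully lifted (stop); the bar clears the catch above 0.18 and falls back by its own weight. If the gate is pushed shut with the bar down, the bar rides up the catch's ramp and drops in
- lever_tip (a point): on the upright thumb lever (steel with a black pad, 8 mm thick along the gate, 18 across, top 198 mm above the table), 55 mm above its pivot, which is on the gate 135 mm from the hinge axis, 120 mm above the table
- bar_end (a point): on the round latch bar (8 mm diameter), 78 mm from the pivot towards the free end, 122 mm above the table when down: the part that lies in the catch, between an outer prong (top 131 mm above the table) and an inner stop (top 149 mm)
- case_1: closed spectacle case, black, grey lid, 140 (its x) x 60 (its y) x 40 mm high, 130 to 220 g; may be absent. Origin: centre of the underside at the foot tips. Ball feet 10 wide, 8 tall, at x +-62, y +-24. The lid's raised cross (6 high) leaves four corner recesses, floors 34 above the origin, for the feet of the case above (1 mm play). Grip across the 60 mm at mid-length, sides flat from 8 to 40
- case_2: as case_1; may be absent
- case_3: as case_1; may be absent
- case_4: as case_1; may be absent
- open_case: bystander: an open black spectacle case without lid, 150 x 75 x 32, blue spectacles inside
- nose_pad_jar: bystander: a small clear jar, 44 across, 55 high
- lens_spray: bystander: a white bottle, 44 across, 120 high
- screw_tin: bystander: a flat round aluminium tin, 56 across, 18 high
- screwdriver: bystander: a small screwdriver, 150 long, lying
- pen_mug: bystander: a white mug, 76 across, 90 high
- pd_ruler: bystander: a flat white ruler, 170 x 30 x 4

How it is judged:
By the outcome, as a careful person would: the job done as asked, in the order asked, and still so for the second after the job is handed in, with the robot touching nothing.
Of case_1, case_2, case_3, case_4 only 3 to 4 are there at a start; the rules pass over those that are not, and their reading is None.
At some moment in a run one of case_1, case_2, case_3, case_4 may be knocked a few centimetres aside while the robot is not near it.
It also fails if it takes over 208 s, if anything falls off the work surface, if the arm or the gripper's body presses on something with over 40 N, if the wrist force passes 120 N, or if a joint passes its speed limit or range.

ROBOT

A 7-joint arm with a two-finger parallel gripper is mounted at the origin on the work surface. World frame = base frame: x ahead of the robot, y to its left, z up, the work surface at z = 0. Lengths are in m, angles in rad, forces in N, time in s.
With the tool pointing down it reaches from about 0.35 to 0.9 m from the base axis. Payload 7.2 kg.
Tool frame: the origin (TCP) lies at the very end of the fingers, on their centre line; the grasp point (between the pads) lies 19 mm behind it (bot.hold_point_z is the x of the grasp point in the tool frame, in m); x points along the fingers, z is the direction in which the jaws open and shut, and the axes are right-handed (so a half turn about x gives the same grasp; the last joint's range is limited). The gripper opens to 88 mm and grips with 3 to 60 N. Pads are 20 mm wide; open, the fingers measure 115 mm over their backs; the gripper's body (75 mm by 178 mm) begins 61 mm behind the grasp point.
Start: joints at [-1.231, 0.411, -0.013, 1.596, 0.006, 1.134, -0.082], TCP at [0.248, 0.574, 0.223] pointing down, gripper open.
Joint ranges: [-2.95, 2.95], [-0.29, 1.99], [-1.47, 1.44], [0.14, 2.54], [-1.03, 4.17], [0.13, 1.85], [-2.86, 2.86]. Speed limits (rad/s): [2.39, 2.39, 3.01, 3.01, 3.14, 3.14, 3.14].

INTERFACE

Orientations are given as a unit quaternion [w, x, y, z].
In Python, from station import bot, vision, order gives the robot as it stands.
- The arm moves only by the shell command python3 -m pendant 'ROWS' [FORCE]. ROWS is JSON, a list of rows, each a list of 5 numbers: the shift along the tool's x, y, z in m, then the turn about the tool's x in rad, then the opening in per cent of the stroke, from 0 (shut) to 100 (fully open). A call has 1 to 12 rows; each row is the pose to reach, as a shift and turn from the pose measured when the call began, along the tool's axes at that moment; what a row does not reach only later rows make up. A row lasts 1/12 s, in which the tool goes at most 41.7 mm and 7.16 degrees, less where a joint would pass 70% of its speed; a pose out of reach is approached as far as the arm can. A call with a gripper value outside its range is refused whole. The fingers move at their own pace and stop on an object; FORCE is the grip in N (left out, the last holds). Time passes only in rows, so rows that repeat a pose let the fingers close. It gives the time, the measured TCP pose, the force and the opening at its end, in the units of the state.
- bot.observe(): the state, without advancing time (a new reading comes with each control period).
- vision.snapshot(name): name is "side" or "top"; returns (picture, depth): 420x560x3 uint8, blue, green, red; 420x560 float32, m along the optical axis (not along the pixel's ray), 0 where there is no reading.
- vision.get_calibration(name): a dict with "mtx" (3x3 intrinsics, pixels), "xyz" and "rotation" of the camera in the world. Camera axes: x right, y up, looking along -z (the intrinsics and any distortion apply to the point x, -y, -z); pixel columns grow to the right and rows downward; lengths in m; the calibration is good to about 2 mm. A picture is of the moment at which its call begins. get_calibration takes no time and is no camera call.
- order.sign_off(): hands the job in, once; it reports no verdict.
The state is a dict: "time": time; "q": joint angles; "joint_velocities": joint speeds; "joint_torque": joint torques, N m; "eef_pos": TCP position; "tcp_rot": TCP orientation; "contact_force": force on the tool from outside, world axes, zero at the start; "ft_torque": the same for the moment, N m; "grip_width": opening from 0.0 (shut) to 1.0 (fully open).
Only numpy, scipy, OpenCV 4.12 (cv2) and the standard library are available. Lean on these libraries where they do the work, as an engineer would, in place of code of your own. Each camera call takes 0.05 s, during which the arm holds its last target. There are 200 camera calls.

## Working session

There is one attempt and no reset: what is moved stays moved. The work goes in short steps, Python scripts to look and compute and a shell command to move; the robot and the scene stay as the last step left them, time stands still between calls to the robot, and variables do not carry over. Pictures are saved under pics/ and viewed, about 12 in all and at most 16, crops included, and the job is handed in when it is done.

```bash
ls; mkdir -p pics; python3 - <<'E'
from station import bot,vision
import cv2,numpy as np
print(bot.observe(), bot.hold_point_z)
for n in("side","top"):
    p,d=vision.snapshot(n); cv2.imwrite(f"pics/{n}0.png",p); np.savez(f"pics/{n}0.npz",p=p,d=d); print(n,vision.get_calibration(n))
E
```

```text
pics
{'time': 0.0, 'q': array([-1.23119222,  0.41189973, -0.01271022,  1.59704861,  0.00560969,
        1.13429719, -0.08222159]), 'joint_velocities': array([-2.41238995e-04,  2.27483444e-03,  1.95411790e-03, -5.82867557e-05,
       -2.04632380e-04,  1.64850219e-04,  1.01243045e-03]), 'joint_torque': array([-5.60014378e-04, -5.87976694e+01,  6.41882960e-01, -2.91065097e+01,
       -5.37297351e-02,  1.87554496e-02,  1.66695058e-04]), 'eef_pos': array([0.24771201, 0.57325832, 0.22180733]), 'tcp_rot': array([ 0.59043448, -0.38874726,  0.59133897,  0.38804757]), 'contact_force': array([0.7893006 , 0.08353448, 0.340845  ]), 'ft_torque': array([-0.0183589 , -0.01071607,  0.0255866 ]), 'grip_width': 0.9994397098403204} -0.0187
side {'mtx': array([[397.38513185,   0.        , 267.7247632 ],
       [  0.        , 397.38513185, 218.28345928],
       [  0.        ,   0.        ,   1.        ]]), 'xyz': array([-0.04082721, -0.72312304,  0.73389422]), 'rotation': array([ 0.82723558,  0.45380066, -0.15167177, -0.29451982])}
top {'mtx': array([[527.31610882,   0.        , 278.50789666],
       [  0.        , 527.31610882, 208.90151126],
       [  0.        ,   0.        ,   1.        ]]), 'xyz': array([0.38454011, 0.0016409 , 1.58518163]), 'rotation': array([-0.70082154, -0.03928372,  0.03933777,  0.711167  ])}
```

View pics/top0.png

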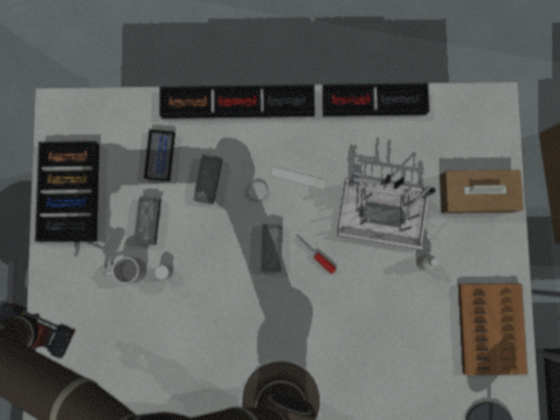

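View pics/side0.png

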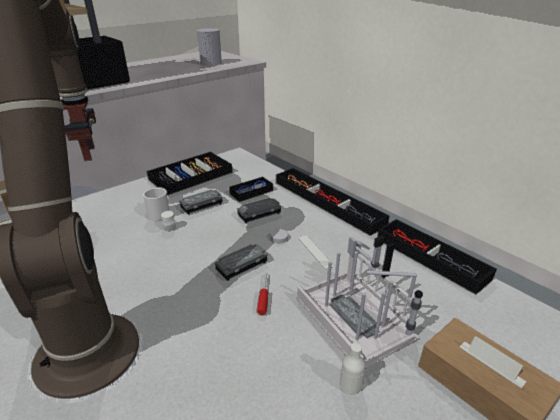

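The top view shows three cases at about (208,179), (148,220) and (272,247), the open case at (158,155), and the rack at (382,215) with its gate on the far side. I'll zoom in on the rack.

```bash
cat > h.py <<'E'
import numpy as np,cv2
from scipy.spatial.transform import Rotation as R
from station import bot,vision,order
C={n:vision.get_calibration(n) for n in("side","top")}
def rot(q): return R.from_quat(np.r_[q[1:],q[0]])
def proj(n,P):
    c=C[n]; p=rot(c['rotation']).inv().apply(np.atleast_2d(P)-c['xyz'])*[1,-1,-1]
    u=p@c['mtx'].T; return u[:,:2]/u[:,2:]
def rays(n,uv):
    c=C[n]; uv=np.atleast_2d(uv); v=np.c_[uv,np.ones(len(uv))]@np.linalg.inv(c['mtx']).T
    return rot(c['rotation']).apply(v*[1,-1,-1])
def onz(n,uv,z):
    r=rays(n,uv); o=C[n]['xyz']; return o+r*((z-o[2])/r[:,2])[:,None]
def cloud(n,d):
    v,u=np.mgrid[:d.shape[0],:d.shape[1]]; r=rays(n,np.c_[u.ravel(),v.ravel()]).reshape(*d.shape,3)
    P=C[n]['xyz']+r*d[...,None]; P[d==0]=np.nan; return P
def snap(n,tag):
    p,d=vision.snapshot(n); cv2.imwrite(f"pics/{n}{tag}.png",p); np.savez(f"pics/{n}{tag}.npz",p=p,d=d); return p,d
def crop(p,x0,y0,x1,y1,k): return cv2.resize(p[y0:y1,x0:x1],None,fx=k,fy=k,interpolation=cv2.INTER_CUBIC)
E
python3 - <<'E'
from h import *
t=np.load('pics/top0.npz')['p']; s=np.load('pics/side0.npz')['p']
a=crop(t,325,125,450,275,4)  # 500x600
b=crop(s,290,220,440,400,3)
im=np.zeros((600,800,3),np.uint8); im[:600,:375]=cv2.resize(a,(375,450))[0:450] .repeat(1,0) if 0 else 0
a=cv2.resize(a,(400,480)); b=cv2.resize(b,(400,480))
cv2.imwrite('pics/rk.png',np.hstack([a,b]))
for n in("top","side"):
    d=np.load(f'pics/{n}0.npz')['d']; P=cloud(n,d)
    # table height check & cases
    print(n,np.nanmedian(P[...,2][(np.abs(P[...,0]-.45)<.1)&(np.abs(P[...,1])<.2)]))
    z=P[...,2]; m=(z>.022)&(z<.06)&(P[...,0]>.25)&(P[...,0]<.85)&(P[...,1]>-.15)&(P[...,1]<.5)
    k,l,st,c=cv2.connectedComponentsWithStats(m.astype(np.uint8))
    for i in range(1,k):
        if st[i,4]>60:
            Q=P[l==i]; r=cv2.minAreaRect((Q[:,:2]*1000).astype(np.float32)); print(n,c[i].round(),st[i,4],np.round(r[0]),np.round(r[1]),round(r[2],1),'z90',np.percentile(Q[:,2],[50,90]).round(4))
E
```

```text
top 0.0010216089267753858
top [178. 115.] 97 [847. 300.] [113.   5.] 89.5 z90 [0.0344 0.0429]
top [256. 114.] 294 [847.  64.] [352.   6.] 90.0 z90 [0.0355 0.0442]
top [158. 153.] 309 [731. 359.] [ 78. 152.] 85.0 z90 [0.0316 0.0371]
top [159. 155.] 63 [729. 350.] [ 22. 112.] 84.4 z90 [0.0308 0.0417]
top [207. 178.] 975 [654. 211.] [ 62. 141.] 79.2 z90 [0.04   0.0448]
top [146. 220.] 1029 [532. 391.] [ 64. 140.] 84.3 z90 [0.0398 0.0446]
top [271. 247.] 973 [445.  23.] [ 60. 140.] 87.7 z90 [0.0398 0.0444]
top [323. 261.] 106 [ 401. -132.] [66. 22.] 46.2 z90 [0.0254 0.0296]
top [140. 268.] 85 [388. 409.] [70. 25.] 4.2 z90 [0.0404 0.0559]
top [120. 270.] 88 [385. 456.] [67. 30.] 2.9 z90 [0.0423 0.057 ]
top [163. 272.] 171 [379. 339.] [41. 38.] 88.3 z90 [0.0541 0.0579]
side -9.500028324582743e-05
side [326. 203.] 548 [844. 119.] [ 12. 474.] 0.0 z90 [0.0327 0.0399]
side [250. 186.] 273 [726. 355.] [ 85. 154.] 84.5 z90 [0.0279 0.032 ]
side [200. 199.] 494 [527. 389.] [ 69. 141.] 84.6 z90 [0.0379 0.0401]
side [162. 213.] 389 [367. 373.] [120.  76.] 75.7 z90 [0.0437 0.0555]
side [258. 208.] 544 [650. 207.] [ 66. 144.] 77.9 z90 [0.038  0.0403]
side [240. 259.] 885 [442.  20.] [ 65. 143.] 88.7 z90 [0.0385 0.0406]
side [262. 296.] 80 [ 401. -131.] [52. 18.] 51.5 z90 [0.0241 0.0259]
```

View pics/rk.png

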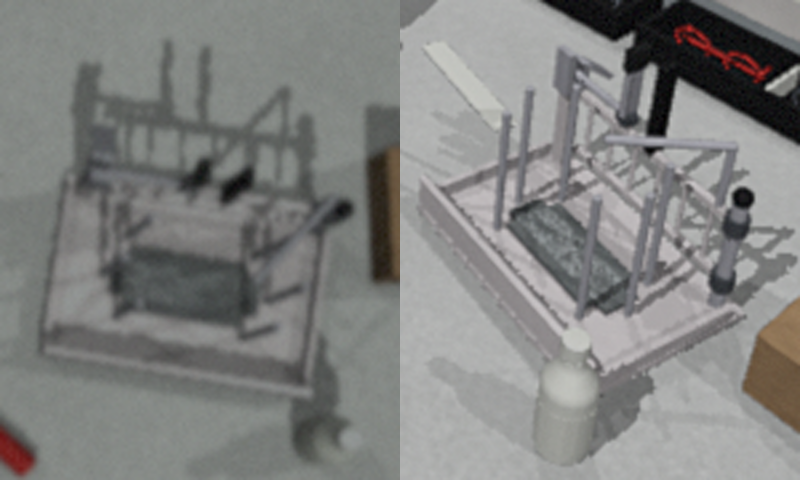

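The case-like grey patch in the rack is probably the base cross. The hinge is at world −y and the grip post and lever stand on the far side. Next I'll fit the rack pose and check the patch height.

```bash
python3 - <<'E'
from h import *
from scipy.optimize import least_squares
import itertools
for n in("top","side"):
    d=np.load(f'pics/{n}0.npz')['d']; P=cloud(n,d).reshape(-1,3)
    m=(P[:,0]>.36)&(P[:,0]<.78)&(P[:,1]>-.45)&(P[:,1]<-.1); P=P[m]
    W=np.array([.545,-.265,3.05])
    # coarse: base rect
    z=P[:,2]
    def loc(W,Q): 
        c,s=np.cos(W[2]),np.sin(W[2]); D=Q[:,:2]-W[:2]; return np.c_[D@[c,s],D@[-s,c]]
    Q=P[(z>.005)&(z<.014)]; 
    k=cv2.minAreaRect((Q[:,:2]*1000).astype(np.float32)); print(n,k)
    best=None
    # maximise in-box fit of lips
    for it in range(8):
        L=loc(W,P); 
        bl=(z>.022)&(z<.05)&(abs(L[:,0]-.081)<.02)&(abs(L[:,1])<.115)
        sl=(z>.014)&(z<.03)&(abs(abs(L[:,1])-.122)<.015)&(abs(L[:,0])<.07)
        def f(w):
            a=loc(w,P[bl]); b=loc(w,P[sl]); 
            return np.r_[a[:,0]-.081,abs(b[:,1])-.122]
        r=least_squares(f,W,loss='soft_l1',f_scale=.003); W=r.x
    print(n,W.round(4),bl.sum(),sl.sum(),'res',np.median(abs(r.fun)).round(4))
    L=loc(W,P); m=(abs(L[:,0])<.02)&(abs(L[:,1])<.05); print(' pad z',np.percentile(z[m],[10,50,90]).round(4))
    m=(abs(L[:,0])<.07)&(abs(L[:,1])>.09)&(abs(L[:,1])<.11)&(z<.02); print(' base z',np.percentile(z[m],[10,50,90]).round(4))
E
```

```text
top ((570.4283447265625, -274.97357177734375), (349.6435241699219, 418.95135498046875), 89.96361541748047)
top [ 0.5534 -0.2386  2.9511] 195 175 res 0.0033
 pad z [0.0074 0.0142 0.0231]
 base z [-0.0029  0.0054  0.0159]
side ((507.02349853515625, -277.1019592285156), (285.7726745605469, 345.6071472167969), 0.04150779917836189)
side [ 0.5469 -0.2471  2.9609] 463 189 res 0.0017
 pad z [0.0091 0.0155 0.1038]
 base z [-0.0015  0.0085  0.0159]
```

```bash
cat >> h.py <<'E'
RACK=[.549,-.244,2.955]
def r2w(L,W=None):
    W=RACK if W is None else W; L=np.atleast_2d(L).astype(float); c,s=np.cos(W[2]),np.sin(W[2])
    return np.c_[L[:,:2]@np.array([[c,s],[-s,c]])+W[:2],L[:,2]]
def seg(im,n,a,b,col,off,k,W=None):
    p=(proj(n,r2w([a,b],W))-off+.5)*k-.5; p=(p*16).round().astype(int)
    cv2.line(im,tuple(p[0].tolist()),tuple(p[1].tolist()),col,1,cv2.LINE_AA,4)
def overlay(p,n,box,k,W=None):
    im=crop(p,*box,k); o=np.array(box[:2])
    S=lambda a,b,c:seg(im,n,a,b,c,o,k,W)
    for x in(-.0875,.0875): S((x,-.125,0),(x,.125,0),(0,255,0))
    for y in(-.125,.125): S((-.0875,y,0),(.0875,y,0),(0,255,0))
    S((.085,-.125,.045),(.085,.125,.045),(0,255,255)); S((.077,-.125,.045),(.077,.125,.045),(0,255,255))
    for x,y in[(.038,.06),(.038,-.06),(-.038,.06),(-.038,-.06),(0,.078),(0,-.078)]: S((x,y,.01),(x,y,.15),(0,0,255))
    S((-.075,.105,0),(-.075,.105,.175),(255,0,255))
    return im
E
python3 - <<'E'
from h import *
t=np.load('pics/top0.npz')['p']; s=np.load('pics/side0.npz')['p']
a=overlay(t,'top',(330,140,450,260),3.3); b=overlay(s,'side',(290,230,440,390),2.5)
h=396; a=a[:h];b=b[:h]; cv2.imwrite('pics/ov.png',np.hstack([a,b]))
E
```

```text
(no output)
```

View pics/ov.png

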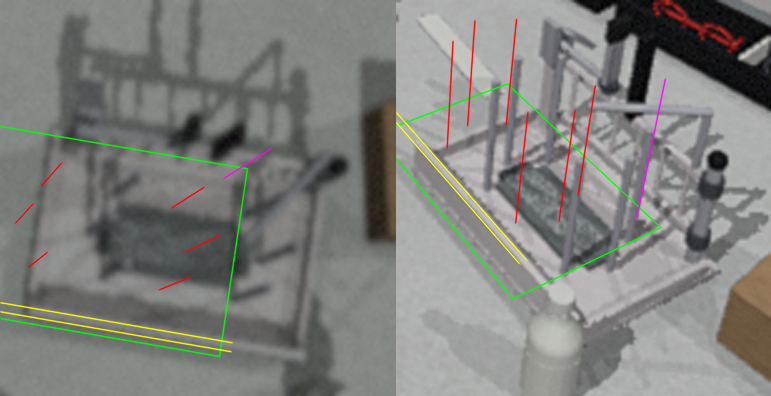

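```bash
python3 - <<'E'
from h import *
import h
from scipy.optimize import least_squares
def loc(W,Q): 
    c,s=np.cos(W[2]),np.sin(W[2]); D=Q[:,:2]-W[:2]; return np.c_[D@[c,s],D@[-s,c]]
Ws=[]
for n in("top","side"):
    d=np.load(f'pics/{n}0.npz')['d']; P=cloud(n,d).reshape(-1,3)
    m=(P[:,0]>.36)&(P[:,0]<.78)&(P[:,1]>-.48)&(P[:,1]<-.1); P=P[m]; z=P[:,2]
    W=np.array([.553,-.28,2.955])
    for it in range(12):
        g=.02 if it<4 else .01
        L=loc(W,P)
        bl=(z>.025)&(z<.05)&(abs(L[:,0]-.081)<g)&(abs(L[:,1])<.12)
        sl=(z>.018)&(z<.03)&(abs(abs(L[:,1])-.122)<g)&(abs(L[:,0])<.07)
        f=lambda w:np.r_[(loc(w,P[bl])[:,0]-.081),(abs(loc(w,P[sl])[:,1])-.122)]
        r=least_squares(f,W,loss='soft_l1',f_scale=.002); W=r.x
    L=loc(W,P); print(n,W.round(4),bl.sum(),(sl&(L[:,1]>0)).sum(),(sl&(L[:,1]<0)).sum(),np.median(abs(r.fun)).round(4)); Ws.append(W)
    for nm,m in(('back',bl),('s+',sl&(L[:,1]>0)),('s-',sl&(L[:,1]<0))):
        if m.any(): print('  ',nm,np.percentile(L[m][:,0 if nm=='back' else 1],[10,50,90]).round(4))
    m=(abs(L[:,0])<.02)&(abs(L[:,1])<.05)&(z<.06); print(' pad z',np.percentile(z[m],[10,50,90]).round(4))
    # rods
    for x,y in[(.038,.06),(.038,-.06),(-.038,.06),(-.038,-.06),(0,.078),(0,-.078)]:
        m=(np.hypot(L[:,0]-x,L[:,1]-y)<.012)&(z>.05)&(z<.156); print('  rod',x,y,m.sum(),(np.median(L[m],0)-[x,y]).round(4) if m.sum()>4 else '')
t=np.load('pics/top0.npz')['p']; s=np.load('pics/side0.npz')['p']
a=overlay(t,'top',(330,140,450,260),3.3,Ws[0]); b=overlay(s,'side',(290,230,440,390),2.5,Ws[1])
h=396; a=a[:h];b=b[:h]; cv2.imwrite('pics/ov2.png',np.hstack([a,b]))
E
```

```text
top [ 0.5532 -0.2377  2.9597] 181 48 0 0.0025
   back [0.0773 0.081  0.0841]
   s+ [0.1153 0.1218 0.1304]
 pad z [0.0074 0.0139 0.0209]
  rod 0.038 0.06 0 
  rod 0.038 -0.06 0 
  rod -0.038 0.06 0 
  rod -0.038 -0.06 0 
  rod 0 0.078 0 
  rod 0 -0.078 0 
side [ 0.5458 -0.2531  2.96  ] 454 30 0 0.0013
   back [0.0769 0.0814 0.0826]
   s+ [0.1186 0.1224 0.1239]
 pad z [0.009  0.0151 0.0181]
  rod 0.038 0.06 0 
  rod 0.038 -0.06 0 
  rod -0.038 0.06 0 
  rod -0.038 -0.06 0 
  rod 0 0.078 0 
  rod 0 -0.078 0
```

View pics/ov2.png

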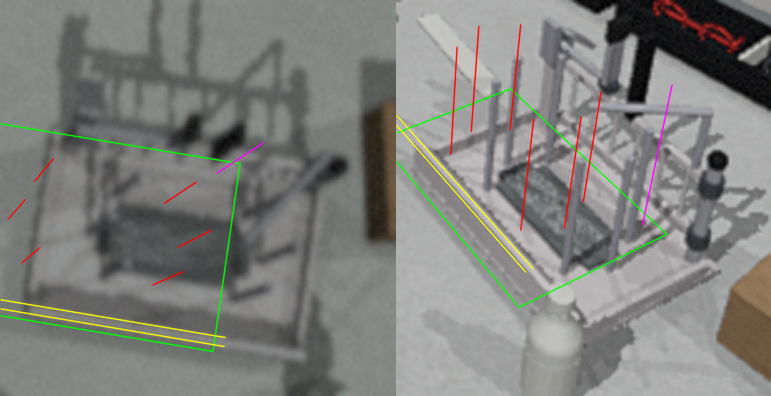

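```bash
python3 - <<'E'
from h import *
from scipy.optimize import least_squares
print(onz('top',[383,211.8],.02))
def loc(W,Q): 
    c,s=np.cos(W[2]),np.sin(W[2]); D=Q[:,:2]-W[:2]; return np.c_[D@[c,s],D@[-s,c]]
Ws=[]
W0=np.r_[onz('top',[383,211.8],.02)[0,:2],2.955]
for n in("top","side"):
    d=np.load(f'pics/{n}0.npz')['d']; P=cloud(n,d).reshape(-1,3)
    m=(P[:,0]>.36)&(P[:,0]<.78)&(P[:,1]>-.53)&(P[:,1]<-.1); P=P[m]; z=P[:,2]
    W=W0.copy()
    for it in range(12):
        g=.02 if it<4 else .01
        L=loc(W,P)
        bl=(z>.025)&(z<.05)&(abs(L[:,0]-.081)<g)&(abs(L[:,1])<.12)
        sl=(z>.018)&(z<.03)&(abs(abs(L[:,1])-.122)<g)&(abs(L[:,0])<.07)
        f=lambda w:np.r_[(loc(w,P[bl])[:,0]-.081),(abs(loc(w,P[sl])[:,1])-.122)]
        r=least_squares(f,W,loss='soft_l1',f_scale=.002); W=r.x
    L=loc(W,P); print(n,W.round(4),bl.sum(),(sl&(L[:,1]>0)).sum(),(sl&(L[:,1]<0)).sum(),np.median(abs(r.fun)).round(4)); Ws.append(W)
    for nm,m in(('back',bl),('s+',sl&(L[:,1]>0)),('s-',sl&(L[:,1]<0))):
        if m.any(): print('  ',nm,np.percentile(L[m][:,0 if nm=='back' else 1],[10,50,90]).round(4))
    m=(abs(L[:,0])<.02)&(abs(L[:,1])<.05)&(z<.06); print(' pad z',np.percentile(z[m],[10,50,90]).round(4))
    for x,y in[(.038,.06),(.038,-.06),(-.038,.06),(-.038,-.06),(0,.078),(0,-.078)]:
        m=(np.hypot(L[:,0]-x,L[:,1]-y)<.012)&(z>.05)&(z<.156); print('  rod',x,y,m.sum(),(np.median(L[m],0)-[x,y]).round(4) if m.sum()>4 else '')
t=np.load('pics/top0.npz')['p']; s=np.load('pics/side0.npz')['p']
a=overlay(t,'top',(330,140,450,260),3.3,Ws[0]); b=overlay(s,'side',(290,230,440,390),2.5,Ws[1])
h=396; a=a[:h];b=b[:h]; cv2.imwrite('pics/ov3.png',np.hstack([a,b]))
E
```

```text
[[ 0.54608946 -0.31144515  0.02      ]]
top [ 0.5398 -0.3096  2.9579] 253 115 103 0.002
   back [0.0772 0.081  0.084 ]
   s+ [0.119  0.1214 0.1249]
   s- [-0.1244 -0.1216 -0.1187]
 pad z [0.0115 0.016  0.0206]
  rod 0.038 0.06 30 [ 0.0007 -0.0019]
  rod 0.038 -0.06 23 [ 0.0015 -0.0019]
  rod -0.038 0.06 23 [ 0.0007 -0.0023]
  rod -0.038 -0.06 27 [ 0.0018 -0.0012]
  rod 0 0.078 32 [ 0.0007 -0.0018]
  rod 0 -0.078 22 [ 0.0016 -0.0015]
side [ 0.5347 -0.3135  2.9602] 543 239 139 0.0014
   back [0.0769 0.0814 0.0826]
   s+ [0.1181 0.1222 0.124 ]
   s- [-0.1257 -0.1213 -0.1193]
 pad z [0.014  0.0155 0.0172]
  rod 0.038 0.06 131 [-0.0007  0.0009]
  rod 0.038 -0.06 114 [-0.0007  0.0011]
  rod -0.038 0.06 129 [-0.0008  0.0006]
  rod -0.038 -0.06 108 [-0.001   0.0008]
  rod 0 0.078 137 [-0.0005  0.0008]
  rod 0 -0.078 106 [-0.0006  0.0007]
```

View pics/ov3.png

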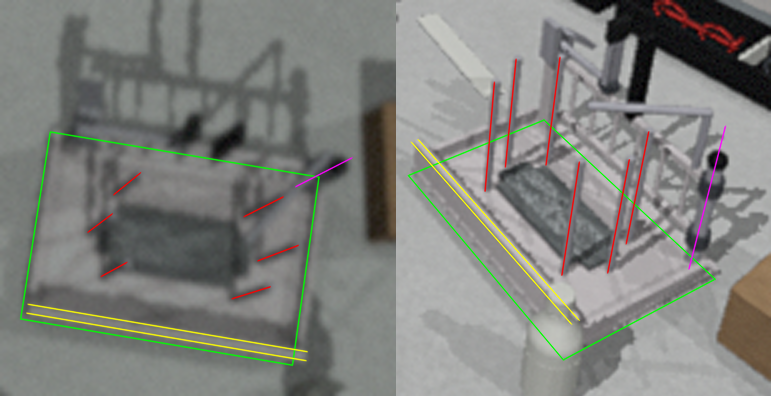

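The overlay now matches in both views: the lips, rods and hinge all line up. The pad is at z≈15.5 mm, so it is just the base cross and three cases are present. The two cameras disagree by a constant ~(4.5, 3.5) mm, which I'll resolve with the arm. Next I'll set up the motion helper.

```bash
cat >> h.py <<'E'
RACK=[.5372,-.3115,2.959]
def tool():
    o=bot.observe(); return o, rot(o['tcp_rot']).as_matrix()
def need(xyz,yaw):
    "shift along tool axes and turn about tool x so that TCP is at xyz and tool z has heading yaw (mod pi)"
    o,M=tool(); s=M.T@(np.array(xyz)-o['eef_pos']); cur=np.arctan2(M[1,2],M[0,2])
    t=-((yaw-cur+np.pi/2)%np.pi-np.pi/2)   # ccw from above = negative about tool x (down)
    print('t',round(o['time'],2),'at',o['eef_pos'].round(4),'yawz',round(cur,3),'F',o['contact_force'].round(1),'w',round(o['grip_width'],3),'q7',o['q'][6].round(2))
    print('  -> mm',(s*1000).round(1),'turn',round(t,3),'or',round(t-np.sign(t)*np.pi,3))
def gate_pt(x,y,z,a,W=None):
    "gate frame -> world, gate angle a"
    W=RACK if W is None else W; th=W[2]-a; h=r2w([-.075,.105,z],W)[0]
    return h+np.array([x*np.cos(th)-y*np.sin(th),x*np.sin(th)+y*np.cos(th),0]), th+np.pi/2
E
python3 - <<'E'
from h import *
o,M=tool(); print(M.round(4))
g,yz=gate_pt(0,-.106,.24,0); print(g,yz); need(g,yz)
# measure post & lever tops in clouds
for n in("top","side"):
    d=np.load(f'pics/{n}0.npz')['d']; p=np.load(f'pics/{n}0.npz')['p']; P=cloud(n,d).reshape(-1,3); v=p.reshape(-1,3).max(1)
    m=(P[:,2]>.165)&(P[:,2]<.21)&(abs(P[:,0]-.61)<.04)&(abs(P[:,1]+.32)<.06)&(v<60)
    Q=P[m]; c,s=np.cos(RACK[2]),np.sin(RACK[2]); D=Q[:,:2]-RACK[:2]; L=np.c_[D@[c,s],D@[-s,c],Q[:,2]]
    print(n,len(L)); 
    for sel in(L[:,1]>-.006,L[:,1]<-.006):
        if sel.any(): print(np.percentile(L[sel],[5,50,95],axis=0).round(3).tolist())
E
```

```text
[[-5.000e-04 -9.180e-01  3.966e-01]
 [-1.300e-03  3.966e-01  9.180e-01]
 [-1.000e+00 -1.000e-04 -1.400e-03]]
[ 0.6111348 -0.3241351  0.24     ] 4.529796326794896
t 0.1 at [0.2477 0.5733 0.2219] yawz 1.163 F [ 1.  -0.   0.9] w 0.998 q7 -0.08
  -> mm [ -17.1 -689.5 -679.8] turn -0.225 or 2.916
top 67
[[-0.081, -0.001, 0.171], [-0.073, 0.001, 0.198], [-0.069, 0.007, 0.205]]
[[-0.083, -0.037, 0.179], [-0.074, -0.034, 0.197], [-0.066, -0.029, 0.2]]
side 193
[[-0.082, 0.005, 0.167], [-0.072, 0.011, 0.188], [-0.067, 0.013, 0.202]]
[[-0.084, -0.031, 0.177], [-0.073, -0.025, 0.19], [-0.064, -0.023, 0.198]]
```

```bash
python3 -m pendant '[[-0.02,-0.02,-0.02,0,100],[-0.03,-0.05,-0.05,0,100],[-0.035,-0.08,-0.08,-0.02,100],[-0.035,-0.11,-0.11,-0.04,100],[-0.035,-0.14,-0.14,-0.06,100],[-0.035,-0.17,-0.17,-0.08,100],[-0.035,-0.2,-0.2,-0.1,100],[-0.035,-0.23,-0.23,-0.12,100],[-0.035,-0.26,-0.26,-0.14,100],[-0.035,-0.29,-0.285,-0.16,100],[-0.035,-0.32,-0.315,-0.18,100],[-0.035,-0.34,-0.335,-0.2,100]]' 40
python3 -m pendant '[[0,-0.03,-0.025,0,100],[0,-0.06,-0.05,0,100],[0,-0.09,-0.08,0,100],[0,-0.12,-0.1,0,100],[0,-0.15,-0.13,0,100],[0,-0.18,-0.16,0,100],[0,-0.21,-0.18,0,100],[0,-0.23,-0.2,0,100],[0,-0.23,-0.2,0,100]]'
python3 - <<'E'
from h import *
g,yz=gate_pt(0,-.106,.24,0); need(g,yz)
E
```

```text
time: 1.1
eef_pos: [0.4276, 0.1278, 0.2575]
tcp_rot: [0.549, -0.446, 0.55, 0.445]
contact_force: [1.0, 0.1, -0.1]
grip_width: 1.001
time: 1.85
eef_pos: [0.6124, -0.1216, 0.2569]
tcp_rot: [0.549, -0.445, 0.552, 0.442]
contact_force: [-2.0, 0.4, -0.1]
grip_width: 0.999
t 1.85 at [ 0.6124 -0.1216  0.2569] yawz 1.356 F [-2.   0.4 -0.1] w 0.999 q7 1.64
  -> mm [  17.9  -41.8 -198.1] turn -0.032 or 3.11
```

```bash
python3 -m pendant '[[0,-0.01,-0.04,-0.03,100],[0,-0.02,-0.08,-0.03,100],[0,-0.03,-0.12,-0.03,100],[0.005,-0.036,-0.16,-0.03,100],[0.01,-0.042,-0.19,-0.03,100],[0.018,-0.042,-0.198,-0.03,100],[0.018,-0.042,-0.198,-0.03,100],[0.018,-0.042,-0.198,-0.03,100]]'
python3 - <<'E'
from h import *
g,yz=gate_pt(0,-.106,.24,0); need(g,yz)
s,d=snap('side','1'); t,_=snap('top','1')
# overlay predicted TCP and axes
o,M=tool(); T=o['eef_pos']
for n,im in(('side',s),('top',t)): 
    for z in(-.044,.044):
        print(n,proj(n,T+M[:,2]*z).round(1))
u=proj('side',T)[0]; x0,y0=int(u[0])-75,int(u[1])-75
a=crop(s,x0,y0,x0+150,y0+150,3.5)
for z in(-.0575,-.044,0,.044,.0575):
    p=((proj('side',T+M[:,2]*z)[0]-[x0,y0])+.5)*3.5; cv2.circle(a,tuple(int(i) for i in p),2,(0,0,255),-1)
cv2.imwrite('pics/s1c.png',a)
E
```

```text
time: 2.52
eef_pos: [0.611, -0.3229, 0.239]
tcp_rot: [0.543, -0.452, 0.545, 0.451]
contact_force: [0.2, 1.0, -0.3]
grip_width: 1.004
t 2.52 at [ 0.611  -0.3229  0.239 ] yawz 1.386 F [ 0.2  1.  -0.3] w 1.004 q7 2.0
  -> mm [-1.  -0.4 -1.2] turn -0.002 or 3.139
side [[403.9 237.5]]
side [[375.7 218. ]]
top [[419.5 180.1]]
top [[385.7 174.5]]
```

View pics/s1c.png

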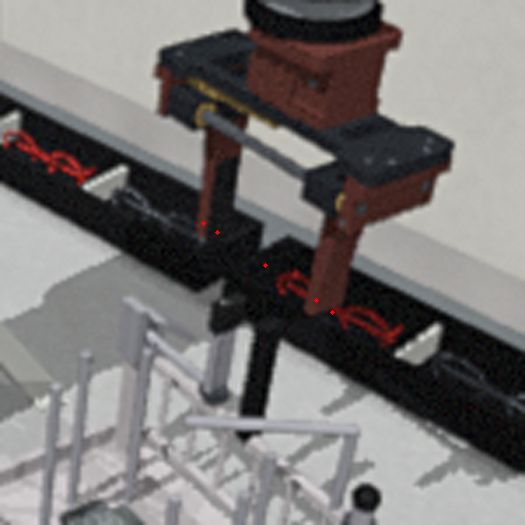

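```bash
python3 -m pendant '[[0.03,0,-0.001,0,100],[0.055,0,-0.001,0,100],[0.075,0,-0.001,0,100],[0.084,0,-0.001,0,100],[0.084,0,-0.001,0,100],[0.084,0,-0.001,0,80],[0.084,0,-0.001,0,60],[0.084,0,-0.001,0,40],[0.084,0,-0.001,0,20],[0.084,0,-0.001,0,10],[0.084,0,-0.001,0,10],[0.084,0,-0.001,0,10]]' 40
python3 -m pendant '[[0,0,0,0,10],[0,0,0,0,10],[0,0,0,0,10],[0,0,0,0,10]]' 40
python3 -c "
from h import *
g,yz=gate_pt(0,-.106,.156,0); need(g,yz)"
```

```text
time: 3.62
eef_pos: [0.6124, -0.3225, 0.1564]
tcp_rot: [0.543, -0.454, 0.544, 0.452]
contact_force: [0.4, 0.7, 0.9]
grip_width: 0.51
time: 3.95
eef_pos: [0.6123, -0.3226, 0.1563]
tcp_rot: [0.543, -0.454, 0.544, 0.451]
contact_force: [1.0, -1.5, -1.3]
grip_width: 0.322
t 3.95 at [ 0.6123 -0.3226  0.1563] yawz 1.389 F [ 1.  -1.5 -1.3] w 0.322 q7 2.03
  -> mm [ 0.3  0.9 -1.7] turn 0.001 or -3.141
```

```bash
python3 -m pendant '[[0,0,0,0,10],[0,0,0,0,10],[0,0,0,0,10],[0,0,0,0,10],[0,0,0,0,10],[0,0,0,0,10]]' 45
python3 -c "
from h import *
g,yz=gate_pt(0,-.106,.156,0); need(g,yz)"
```

```text
time: 4.45
eef_pos: [0.6123, -0.3227, 0.1563]
tcp_rot: [0.543, -0.453, 0.544, 0.451]
contact_force: [0.5, -1.3, -0.6]
grip_width: 0.323
t 4.45 at [ 0.6123 -0.3227  0.1563] yawz 1.389 F [ 0.5 -1.3 -0.6] w 0.323 q7 2.03
  -> mm [ 0.3  0.9 -1.6] turn 0.0 or -3.141
```

```bash
python3 -m pendant '[[0,-0.0053,-0.0001,0.05,10],[0,-0.0127,-0.0008,0.12,10],[0,-0.019,-0.0017,0.18,10],[0,-0.0252,-0.003,0.24,10],[0,-0.0313,-0.0047,0.3,10],[0,-0.0313,-0.0047,0.3,10]]' 45
python3 -c "
from h import *
o,M=tool(); print(o['ft_torque'].round(2)); g,yz=gate_pt(0,-.106,.156,.3); need(g,yz)"
```

```text
time: 4.95
eef_pos: [0.6434, -0.3332, 0.1563]
tcp_rot: [0.605, -0.367, 0.606, 0.364]
contact_force: [0.3, -1.2, 0.7]
grip_width: 0.324
[ 0.97 -0.72  0.05]
t 4.95 at [ 0.6434 -0.3332  0.1563] yawz 1.086 F [ 0.3 -1.2  0.7] w 0.324 q7 1.76
  -> mm [ 0.3  1.4 -2.2] turn -0.002 or 3.14
```

```bash
python3 -m pendant '[[0,-0.0106,-0.0005,0.1,10],[0,-0.0211,-0.0021,0.2,10],[0,-0.0313,-0.0047,0.3,10],[0,-0.0413,-0.0084,0.4,10],[0,-0.0508,-0.013,0.5,10],[0,-0.0599,-0.0185,0.6,10],[0,-0.0683,-0.0249,0.7,10],[0,-0.076,-0.0321,0.8,10],[0,-0.083,-0.0401,0.9,10],[0,-0.0892,-0.0487,1.0,10],[0,-0.0945,-0.0579,1.1,10],[0,-0.0988,-0.0676,1.2,10]]' 45
python3 -m pendant '[[0,-0.0106,-0.0005,0.1,10],[0,-0.0106,-0.0005,0.1,10],[0,-0.0106,-0.0005,0.1,10]]' 45
python3 -c "
from h import *
o,M=tool(); print(o['ft_torque'].round(2)); g,yz=gate_pt(0,-.106,.156,1.6); need(g,yz); s,_=snap('side','2'); cv2.imwrite('pics/s2c.png',crop(s,270,180,500,380,3))"
```

```text
time: 5.95
eef_pos: [0.7013, -0.439, 0.1566]
tcp_rot: [0.708, 0.039, 0.704, -0.042]
contact_force: [4.6, -2.5, -4.2]
grip_width: 0.322
time: 6.2
eef_pos: [0.6997, -0.4503, 0.1566]
tcp_rot: [0.705, 0.073, 0.701, -0.077]
contact_force: [2.8, -2.3, -1.6]
grip_width: 0.317
[-0.65 -1.03  0.17]
t 6.2 at [ 0.6997 -0.4503  0.1566] yawz -0.214 F [ 2.8 -2.3 -1.6] w 0.317 q7 0.65
  -> mm [ 0.6 -1.2 -4.1] turn -0.002 or 3.14
```

View pics/s2c.png

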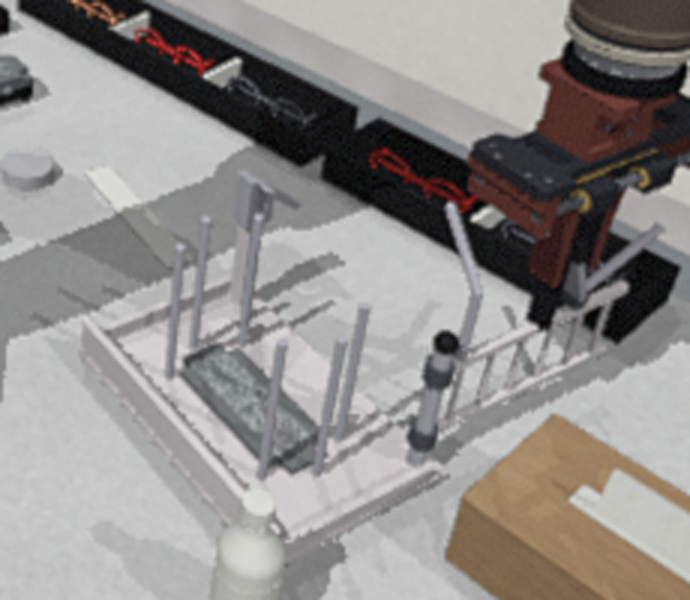

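The side view confirms the gate stands wide open, clear of the stack area and boxes. I'll release it, rise, and re-measure the cases.

```bash
cat >> h.py <<'E'
def cases(n,d,zlo=.033,zhi=.05):
    P=cloud(n,d); z=P[...,2]; m=(z>zlo)&(z<zhi)&(P[...,0]>.25)&(P[...,0]<.82)&(P[...,1]>-.18)&(P[...,1]<.55)
    k,l,st,c=cv2.connectedComponentsWithStats(m.astype(np.uint8))
    for i in range(1,k):
        if st[i,4]<200: continue
        r=cv2.minAreaRect((P[l==i][:,:2]*1000).astype(np.float32)); b=cv2.boxPoints(r)
        e=max((b[1]-b[0],b[2]-b[1]),key=np.linalg.norm); 
        print(n,c[i].round(),st[i,4],'xy',np.round(r[0],1),np.round(sorted(r[1])),'long yaw',round(float(np.arctan2(e[1],e[0])%np.pi),3))
E
python3 -m pendant '[[0,0,0,0,40],[0,0,0,0,70],[0,0,0,0,100],[0,0,0,0,100],[0,0,0,0,100],[0,0,0,0,100],[-0.02,0,0,0,100],[-0.05,0,0,0,100],[-0.08,0,0,0,100],[-0.1,0,0,0,100],[-0.1,0,0,0,100]]' 40
python3 - <<'E'
from h import *
for n in('side','top'):
    p,d=snap(n,'3'); cases(n,d)
need([.56,.05,.25],0)
E
```

```text
time: 7.17
eef_pos: [0.6997, -0.4508, 0.2626]
tcp_rot: [0.707, 0.071, 0.699, -0.078]
contact_force: [0.4, -1.0, 1.1]
grip_width: 0.996
side [200. 198.] 371 xy [527.9 388.1] [ 69. 142.] long yaw 3.052
side [258. 206.] 414 xy [650.8 207.6] [ 68. 144.] long yaw 2.961
side [240. 257.] 702 xy [442.   20.1] [ 65. 141.] long yaw 3.073
top [207. 178.] 904 xy [654.  211.6] [ 62. 141.] long yaw 2.954
top [146. 220.] 940 xy [531.5 391.2] [ 63. 140.] long yaw 3.041
top [271. 247.] 912 xy [445.8  23.9] [ 59. 140.] long yaw 3.126
t 7.27 at [ 0.6991 -0.4497  0.2572] yawz -0.213 F [-0.   0.5  0.2] w 1.002 q7 0.6
  -> mm [   2.9  459.1 -241.5] turn -0.213 or 2.929
```

```bash
python3 - <<'E'
from h import *
need([.444,.022,.25],1.53)
E
```

```text
t 7.27 at [ 0.6991 -0.4497  0.2572] yawz -0.213 F [-0.   0.5  0.2] w 1.002 q7 0.6
  -> mm [   2.5  407.3 -349. ] turn 1.399 or -1.743
```

```bash
python3 -m pendant '[[0,0.03,-0.026,0.1,100],[0,0.06,-0.051,0.2,100],[0,0.09,-0.077,0.3,100],[0,0.12,-0.103,0.4,100],[0,0.15,-0.129,0.5,100],[0,0.18,-0.154,0.6,100],[0,0.21,-0.18,0.7,100],[0,0.24,-0.206,0.8,100],[0,0.27,-0.231,0.9,100],[0,0.3,-0.257,1.0,100],[0,0.33,-0.283,1.1,100],[0,0.36,-0.308,1.2,100]]'
python3 -c "
from h import *
need([.444,.022,.15],1.53)"
```

```text
time: 8.27
eef_pos: [0.4774, -0.0411, 0.2514]
tcp_rot: [0.547, 0.449, 0.542, -0.453]
contact_force: [1.6, 0.3, 0.7]
grip_width: 1.003
t 8.27 at [ 0.4774 -0.0411  0.2514] yawz -1.384 F [1.6 0.3 0.7] w 1.003 q7 -0.94
  -> mm [100.8 -21.  -69.2] turn 0.228 or -2.914
```

```bash
python3 -m pendant '[[0.02,-0.008,-0.03,0.1,100],[0.05,-0.016,-0.055,0.2,100],[0.08,-0.021,-0.069,0.228,100],[0.1,-0.021,-0.069,0.228,100],[0.1,-0.021,-0.069,0.228,100],[0.1,-0.021,-0.069,0.228,100]]'
python3 -c "
from h import *
need([.444,.022,.008],1.53)
s,d=snap('side','4'); t,_=snap('top','4'); o,M=tool()
a=crop(s,180,170,320,300,4.2)
cv2.imwrite('pics/s4c.png',a)"
```

```text
time: 8.77
eef_pos: [0.4428, 0.0214, 0.1502]
tcp_rot: [-0.492, -0.507, -0.487, 0.513]
contact_force: [-0.2, 0.1, 0.4]
grip_width: 1.0
t 8.77 at [0.4428 0.0214 0.1502] yawz -1.612 F [-0.2  0.1  0.4] w 1.0 q7 -1.18
  -> mm [142.2   1.4  -2.3] turn -0.0 or 3.141
```

View pics/s4c.png

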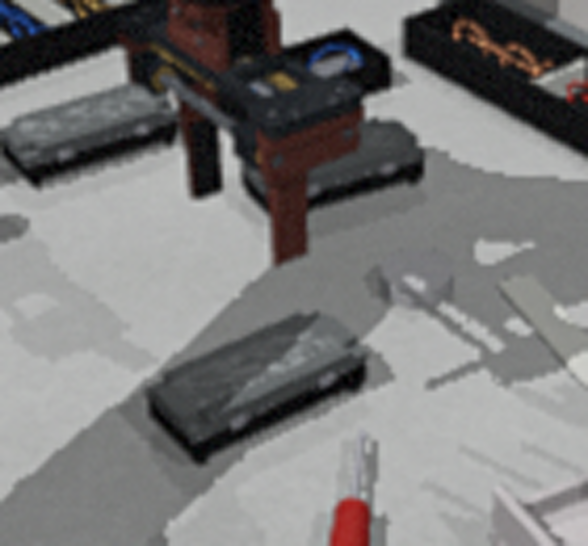

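Gripper is over the near case with the fingers straddling it. Descending and gripping.

```bash
python3 -m pendant '[[0.035,0.001,-0.001,0,100],[0.07,0.001,-0.001,0,100],[0.1,0.001,-0.001,0,100],[0.125,0.001,-0.001,0,100],[0.138,0.001,-0.001,0,100],[0.142,0.001,-0.001,0,100],[0.142,0.001,-0.001,0,100],[0.142,0.001,-0.001,0,80],[0.142,0.001,-0.001,0,60],[0.142,0.001,-0.001,0,60],[0.142,0.001,-0.001,0,60],[0.142,0.001,-0.001,0,50]]' 30
python3 -m pendant '[[0,0,0,0,50],[0,0,0,0,50],[0,0,0,0,50],[-0.02,0,0,0,50],[-0.05,0,0,0,50],[-0.09,0,0,0,50],[-0.13,0,0,0,50],[-0.17,0,0,0,50],[-0.2,0,0,0,50],[-0.22,0,0,0,50],[-0.22,0,0,0,50]]' 30
python3 - <<'E'
from h import *
need([.54,-.31,.22],-.183)
for n in('side','top'): snap(n,'5')
E
```

```text
time: 9.87
eef_pos: [0.4463, 0.0208, 0.0102]
tcp_rot: [-0.493, -0.509, -0.486, 0.512]
contact_force: [0.1, 1.3, 3.9]
grip_width: 0.679
time: 10.78
eef_pos: [0.4475, 0.0225, 0.2332]
tcp_rot: [0.493, 0.511, 0.486, -0.51]
contact_force: [1.4, 0.3, -1.9]
grip_width: 0.685
t 10.78 at [0.4475 0.0225 0.2332] yawz -1.613 F [ 1.4  0.3 -1.9] w 0.685 q7 -1.43
  -> mm [ 15.9 106.3 328.3] turn -1.43 or 1.712
```

```bash
cat >> h.py <<'E'
def held(n,d,zl,zh):
    o,M=tool(); P=cloud(n,d).reshape(-1,3); L=(P-o['eef_pos'])@M
    m=(L[:,0]<-zl)&(L[:,0]>-zh)&(abs(L[:,1])<.09)&(abs(L[:,2])<.05)&(abs(L[:,1])>.042); Q=L[m]
    if len(Q)<20: print(n,'few',len(Q)); return
    r=cv2.minAreaRect((Q[:,1:]*1000).astype(np.float32)); print(n,len(Q),'ctr y,z',np.round(r[0],1),np.round(r[1],1),round(r[2],1),'up',(-np.percentile(Q[:,0],[5,50,95])).round(4))
    for s in(1,-1):
        q=Q[Q[:,1]*s>0]
        if len(q)>8: print('   end',s,'y ext',np.percentile(q[:,1],[2,98]).round(4),'z ext',np.percentile(q[:,2],[2,98]).round(4),len(q))
E
python3 - <<'E'
from h import *
for n in('side','top'):
    d=np.load(f'pics/{n}5.npz')['d']; held(n,d,.018,.04); held(n,d,-.02,.04)
E
```

```text
side 346 ctr y,z [-2.4  2.2] [142.7  64.2] 1.3 up [0.0329 0.0307 0.0194]
   end 1 y ext [0.0421 0.0683] z ext [-0.0015  0.0331] 100
   end -1 y ext [-0.0727 -0.0427] z ext [-0.0265  0.0328] 246
side 539 ctr y,z [-2.3  4.9] [144.9  64.8] 3.4 up [0.0328 0.0241 0.0021]
   end 1 y ext [0.0422 0.0683] z ext [-0.0012  0.0333] 154
   end -1 y ext [-0.0725 -0.0427] z ext [-0.0265  0.0328] 385
top few 0
top few 0
```

```bash
python3 -m pendant '[[0,0.01,0.03,-0.12,50],[0,0.02,0.06,-0.24,50],[0,0.03,0.09,-0.36,50],[0,0.04,0.12,-0.48,50],[0,0.05,0.15,-0.6,50],[0,0.06,0.18,-0.72,50],[0,0.065,0.21,-0.84,50],[0,0.075,0.24,-0.96,50],[0,0.085,0.27,-1.08,50],[0,0.095,0.29,-1.2,50],[0,0.1,0.31,-1.3,50],[0,0.106,0.328,-1.4,50]]' 30
python3 -c "
from h import *
need([*RACK[:2],.22],RACK[2])"
```

```text
time: 11.88
eef_pos: [0.5371, -0.3094, 0.2287]
tcp_rot: [0.703, 0.072, 0.704, -0.074]
contact_force: [0.6, -0.9, -1.3]
grip_width: 0.684
t 11.88 at [ 0.5371 -0.3094  0.2287] yawz -0.207 F [ 0.6 -0.9 -1.3] w 0.684 q7 0.56
  -> mm [ 8.7 -2.   0.6] turn -0.024 or 3.117
```

```bash
python3 -m pendant '[[0.008,-0.002,0,-0.024,50],[0.008,-0.002,0,-0.024,50],[0.008,-0.002,0,-0.024,50],[0.008,-0.002,0,-0.024,50]]' 30
python3 - <<'E'
from h import *
need([*RACK[:2],.22],RACK[2])
for n in('side','top'):
    p,d=snap(n,'6'); held(n,d,.018,.04)
s=np.load('pics/side6.npz')['p']; t=np.load('pics/top6.npz')['p']
cv2.imwrite('pics/c6.png',np.hstack([crop(s,280,190,440,390,2.5),crop(t,300,110,460,310,2.5)]))
E
```

```text
time: 12.22
eef_pos: [0.5361, -0.3106, 0.2191]
tcp_rot: [0.703, 0.064, 0.706, -0.066]
contact_force: [-0.3, -0.6, -2.2]
grip_width: 0.679
t 12.22 at [ 0.5361 -0.3106  0.2191] yawz -0.184 F [-0.3 -0.6 -2.2] w 0.679 q7 0.59
  -> mm [-0.9 -0.7  1.3] turn -0.001 or 3.14
side 439 ctr y,z [-3.8 -1.3] [ 62.3 141.8] 89.9 up [0.0297 0.0275 0.0192]
   end 1 y ext [0.0432 0.0661] z ext [-0.0323 -0.0274] 23
   end -1 y ext [-0.0741 -0.0426] z ext [-0.0314  0.0277] 416
top 258 ctr y,z [55.9  0.7] [27.9 60. ] 0.7 up [0.0335 0.0283 0.0208]
   end 1 y ext [0.0426 0.0696] z ext [-0.0286  0.0297] 258
```

View pics/c6.png

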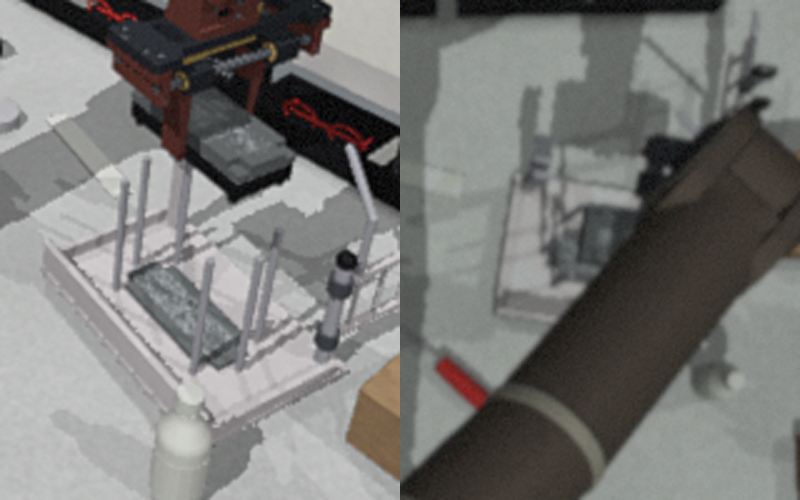

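The held case confirms the camera biases, and the corrected rack centre is ≈(.5373, −.311). I'll descend to just above the rod tops and check alignment.

```bash
python3 -m pendant '[[0.02,0,0.0012,0,50],[0.04,0,0.0012,0,50],[0.05,0,0.0012,0,50],[0.05,0,0.0012,0,50],[0.05,0,0.0012,0,50]]' 30
python3 -c "
from h import *
need([.5372,-.3105,.03],RACK[2])"
```

```text
time: 12.73
eef_pos: [0.5379, -0.3104, 0.1704]
tcp_rot: [0.703, 0.063, 0.705, -0.065]
contact_force: [0.4, 0.1, -1.3]
grip_width: 0.679
t 12.73 at [ 0.5379 -0.3104  0.1704] yawz -0.182 F [ 0.4  0.1 -1.3] w 0.679 q7 0.62
  -> mm [140.4   0.2  -0.4] turn 0.0 or -3.141
```

```bash
python3 -m pendant '[[0.015,0,-0.0004,0,50],[0.03,0,-0.0004,0,50],[0.045,0,-0.0004,0,50],[0.06,0,-0.0004,0,50],[0.075,0,-0.0004,0,50],[0.09,0,-0.0004,0,50],[0.105,0,-0.0004,0,50],[0.12,0,-0.0004,0,50],[0.132,0,-0.0004,0,50],[0.136,0,-0.0004,0,50],[0.136,0,-0.0004,0,50]]' 30
python3 -c "
from h import *
need([.5372,-.3105,.02],RACK[2])"
```

```text
time: 13.65
eef_pos: [0.5372, -0.3106, 0.0342]
tcp_rot: [0.703, 0.063, 0.705, -0.065]
contact_force: [-0.0, 0.5, -1.6]
grip_width: 0.684
t 13.65 at [ 0.5372 -0.3106  0.0342] yawz -0.182 F [-0.   0.5 -1.6] w 0.684 q7 0.72
  -> mm [14.2  0.1  0. ] turn 0.001 or -3.141
```

```bash
python3 -m pendant '[[0.004,0,0,0,50],[0.008,0,0,0,50],[0.011,0,0,0,50],[0.013,0,0,0,50],[0.0145,0,0,0,50],[0.0145,0,0,0,50],[0.0145,0,0,0,50]]' 30
python3 -c "
from h import *
need([.5372,-.3105,.02],RACK[2])"
```

```text
time: 14.23
eef_pos: [0.5378, -0.3107, 0.0203]
tcp_rot: [0.704, 0.063, 0.705, -0.065]
contact_force: [0.6, 0.6, 3.4]
grip_width: 0.679
t 14.23 at [ 0.5378 -0.3107  0.0203] yawz -0.182 F [0.6 0.6 3.4] w 0.679 q7 0.73
  -> mm [ 0.3  0.1 -0.6] turn 0.001 or -3.141
```

Contact at the expected seated height (TCP .0203, ~5 N). Release and rise.

```bash
python3 -m pendant '[[0.001,0,0,0,50],[0.001,0,0,0,75],[0,0,0,0,90],[0,0,0,0,90],[0,0,0,0,90],[-0.02,0,0,0,90],[-0.06,0,0,0,90],[-0.1,0,0,0,90],[-0.14,0,0,0,90],[-0.18,0,0,0,95],[-0.22,0,0,0,100],[-0.23,0,0,0,100]]' 30
python3 - <<'E'
from h import *
need([.53,.39,.25],3.046-np.pi/2)
for n in('side','top'):
    p,d=snap(n,'7'); cases(n,d)
    P=cloud(n,d).reshape(-1,3); D=P[:,:2]-RACK[:2]; c,s=np.cos(RACK[2]),np.sin(RACK[2]); L=np.c_[D@[c,s],D@[-s,c],P[:,2]]
    for sy in(1,-1):
        m=(abs(L[:,0])<.022)&(L[:,1]*sy>.03)&(L[:,1]*sy<.055)&(L[:,2]<.07); print(n,sy,m.sum(),np.percentile(L[m][:,2],[10,50,90]).round(4) if m.sum()>9 else '')
E
```

```text
time: 15.23
eef_pos: [0.5397, -0.3121, 0.2568]
tcp_rot: [0.706, 0.063, 0.702, -0.066]
contact_force: [0.3, -1.3, -0.0]
grip_width: 0.997
t 15.23 at [ 0.5397 -0.3121  0.2568] yawz -0.183 F [ 0.3 -1.3 -0. ] w 0.997 q7 0.57
  -> mm [   2.4  688.7 -137.2] turn 1.484 or -1.658
side [200. 198.] 373 xy [528.3 388.9] [ 68. 142.] long yaw 3.003
side [258. 206.] 408 xy [650.5 208.6] [ 66. 141.] long yaw 2.984
side 1 126 [0.0481 0.0497 0.0509]
side -1 123 [0.0474 0.0494 0.0508]
top [207. 178.] 911 xy [653.9 211.1] [ 61. 140.] long yaw 2.948
top [146. 220.] 951 xy [531.7 390.7] [ 62. 140.] long yaw 3.039
top 1 0 
top -1 125 [0.0453 0.0502 0.0542]
```

```bash
python3 -c "
from h import *
need([.6527,.2112,.16],1.384)"
```

```text
t 15.33 at [ 0.5392 -0.311   0.253 ] yawz -0.182 F [ 0.6 -0.3 -0.6] w 1.001 q7 0.57
  -> mm [ 91.1 534.5  16.8] turn -1.566 or 1.576
```

```bash
python3 -m pendant '[[0,0.035,0.001,-0.11,100],[0,0.07,0.002,-0.22,100],[0,0.11,0.003,-0.33,100],[0,0.15,0.004,-0.44,100],[0,0.19,0.005,-0.55,100],[0,0.23,0.006,-0.66,100],[0,0.27,0.008,-0.77,100],[0,0.31,0.01,-0.88,100],[0,0.35,0.011,-0.99,100],[0,0.39,0.012,-1.1,100],[0,0.43,0.013,-1.21,100],[0,0.46,0.014,-1.32,100]]' 30
python3 -c "
from h import *
need([.6527,.2112,.16],1.384)"
```

```text
time: 16.33
eef_pos: [0.6352, 0.1433, 0.2487]
tcp_rot: [0.593, -0.385, 0.595, 0.383]
contact_force: [0.2, 1.0, -0.2]
grip_width: 0.997
t 16.33 at [0.6352 0.1433 0.2487] yawz 1.147 F [ 0.2  1.  -0.2] w 0.997 q7 1.0
  -> mm [88.5 12.1 69.4] turn -0.237 or 2.904
```

```bash
python3 -m pendant '[[0.02,0.006,0.03,-0.1,100],[0.045,0.012,0.06,-0.2,100],[0.07,0.012,0.069,-0.237,100],[0.088,0.012,0.069,-0.237,100],[0.088,0.012,0.069,-0.237,100],[0.088,0.012,0.069,-0.237,100]]'
python3 - <<'E'
from h import *
need([.6527,.2112,.01],1.384)
p,d=snap('side','8'); cases('side',d)
E
```

```text
time: 16.83
eef_pos: [0.6512, 0.2101, 0.1579]
tcp_rot: [0.542, -0.451, 0.547, 0.451]
contact_force: [-0.1, -0.1, 1.2]
grip_width: 1.0
t 16.83 at [0.6512 0.2101 0.1579] yawz 1.383 F [-0.1 -0.1  1.2] w 1.0 q7 1.15
  -> mm [147.8  -1.8   2.3] turn -0.001 or 3.141
side [200. 198.] 370 xy [528.  387.6] [ 66. 142.] long yaw 3.07
side [258. 206.] 417 xy [649.6 208.7] [ 68. 140.] long yaw 2.933
```

Not moved. Descend, grip and lift.

```bash
python3 -m pendant '[[0.035,-0.001,0.001,0,100],[0.07,-0.001,0.001,0,100],[0.1,-0.001,0.001,0,100],[0.125,-0.001,0.001,0,100],[0.14,-0.001,0.001,0,100],[0.148,-0.001,0.001,0,100],[0.148,-0.001,0.001,0,100],[0.148,-0.001,0.001,0,80],[0.148,-0.001,0.001,0,60],[0.148,-0.001,0.001,0,50],[0.148,-0.001,0.001,0,50],[0.148,-0.001,0.001,0,50]]' 30
python3 -c "
from h import *
need([.6527,.2112,.01],1.384)"
python3 -m pendant '[[0,0,0,0,50],[0,0,0,0,50],[0,0,0,0,50],[-0.02,0,0,0,50],[-0.05,0,0,0,50],[-0.09,0,0,0,50],[-0.13,0,0,0,50],[-0.17,0,0,0,50],[-0.2,0,0,0,50],[-0.23,0,0,0,50],[-0.23,0,0,0,50]]' 30
python3 - <<'E'
from h import *
need([*RACK[:2],.24],RACK[2])
for n in('side','top'): p,d=snap(n,'9'); held(n,d,.018,.04)
E
```

```text
time: 17.88
eef_pos: [0.6538, 0.2101, 0.0129]
tcp_rot: [0.544, -0.452, 0.546, 0.45]
contact_force: [-2.0, -0.3, 4.6]
grip_width: 0.683
t 17.88 at [0.6538 0.2101 0.0129] yawz 1.382 F [-2.  -0.3  4.6] w 0.683 q7 1.18
  -> mm [2.9 1.2 0.9] turn -0.002 or 3.14
time: 18.8
eef_pos: [0.6566, 0.2116, 0.25]
tcp_rot: [0.547, -0.453, 0.543, 0.449]
contact_force: [1.1, -0.3, -0.5]
grip_width: 0.686
t 18.8 at [0.6566 0.2116 0.25  ] yawz 1.382 F [ 1.1 -0.3 -0.5] w 0.686 q7 1.13
  -> mm [   9.3   19.3 -536.2] turn 1.565 or -1.577
side 199 ctr y,z [ 3.2 -4.3] [141.5  64.9] 3.9 up [0.0304 0.0285 0.0189]
   end 1 y ext [0.0425 0.0727] z ext [-0.0317  0.0302] 126
   end -1 y ext [-0.0667 -0.0423] z ext [-0.0317  0.0213] 73
top 63 ctr y,z [-15.7 -25.4] [ 31.6 120.3] 73.7 up [0.0328 0.0282 0.0216]
   end -1 y ext [-0.071  -0.0529] z ext [-0.0275  0.004 ] 61
```

```bash
python3 -m pendant '[[0,0,-0.035,0.11,50],[0,0,-0.075,0.22,50],[0,0.004,-0.115,0.33,50],[0,0.006,-0.155,0.44,50],[0,0.008,-0.195,0.55,50],[0,0.01,-0.235,0.66,50],[0,0.01,-0.275,0.77,50],[0,0.012,-0.315,0.88,50],[0,0.014,-0.355,0.99,50],[0,0.015,-0.395,1.1,50],[0,0.016,-0.43,1.21,50],[0,0.018,-0.465,1.32,50]]' 30
python3 -c "
from h import *
need([*RACK[:2],.24],RACK[2])"
```

```text
time: 19.9
eef_pos: [0.5479, -0.2436, 0.2432]
tcp_rot: [0.706, -0.021, 0.708, 0.019]
contact_force: [2.2, -0.8, -2.1]
grip_width: 0.679
t 19.9 at [ 0.5479 -0.2436  0.2432] yawz 0.057 F [ 2.2 -0.8 -2.1] w 0.679 q7 0.67
  -> mm [  3.4 -67.2 -14.5] turn 0.239 or -2.902
```

```bash
python3 -m pendant '[[0.003,-0.03,-0.007,0.1,50],[0.013,-0.06,-0.014,0.2,50],[0.023,-0.067,-0.0145,0.239,50],[0.023,-0.067,-0.0145,0.239,50],[0.023,-0.067,-0.0145,0.239,50],[0.023,-0.067,-0.0145,0.239,50]]' 30
python3 - <<'E'
from h import *
need([*RACK[:2],.20],RACK[2])
for n in('side','top'): p,d=snap(n,'10'); held(n,d,.015,.04)
E
```

```text
time: 20.4
eef_pos: [0.5375, -0.3095, 0.2195]
tcp_rot: [0.703, 0.063, 0.705, -0.064]
contact_force: [-0.6, -0.6, -1.8]
grip_width: 0.679
t 20.4 at [ 0.5375 -0.3095  0.2195] yawz -0.179 F [-0.6 -0.6 -1.8] w 0.679 q7 0.59
  -> mm [19.5 -2.   0.1] turn 0.004 or -3.138
side 391 ctr y,z [ 0.9 -0.9] [142.   62.9] 0.0 up [0.0269 0.0245 0.0166]
   end 1 y ext [0.0423 0.0715] z ext [-0.0318 -0.025 ] 36
   end -1 y ext [-0.069  -0.0427] z ext [-0.0313  0.0283] 355
top 310 ctr y,z [58.5  0.6] [32.8 60.2] 0.7 up [0.0309 0.0258 0.0187]
   end 1 y ext [0.0434 0.0745] z ext [-0.0284  0.0296] 310
```

```bash
python3 -m pendant '[[0.01,-0.003,0,0.003,50],[0.025,-0.006,0,0.003,50],[0.04,-0.006,0.0003,0.003,50],[0.045,-0.006,0.0003,0.003,50],[0.045,-0.006,0.0003,0.003,50],[0.045,-0.006,0.0003,0.003,50]]' 30
python3 - <<'E'
from h import *
need([.5369,-.3155,.0700],RACK[2])
p,d=snap('side','11'); held('side',d,.015,.04)
E
```

```text
time: 21.0
eef_pos: [0.5373, -0.3154, 0.1755]
tcp_rot: [0.704, 0.063, 0.705, -0.065]
contact_force: [-0.0, -0.2, -2.5]
grip_width: 0.682
t 21.0 at [ 0.5373 -0.3154  0.1755] yawz -0.181 F [-0.  -0.2 -2.5] w 0.682 q7 0.63
  -> mm [105.5   0.   -0.2] turn 0.001 or -3.14
side 374 ctr y,z [ 0.4 -1.2] [140.9  61.6] 0.3 up [0.0272 0.0248 0.0162]
   end 1 y ext [0.0423 0.0699] z ext [-0.0317 -0.0292] 20
   end -1 y ext [-0.0688 -0.0426] z ext [-0.0313  0.0278] 354
```

```bash
python3 -m pendant '[[0.015,0,0,0,50],[0.03,0,0,0,50],[0.045,0,0,0,50],[0.06,0,0,0,50],[0.075,0,0,0,50],[0.09,0,0,0,50],[0.1,0,0,0,50],[0.105,0,0,0,50],[0.105,0,0,0,50]]' 30
python3 -c "
from h import *
need([.5369,-.3155,.0568],RACK[2])"
```

```text
time: 21.8
eef_pos: [0.5373, -0.3157, 0.0705]
tcp_rot: [0.704, 0.063, 0.705, -0.065]
contact_force: [-1.0, 0.0, -2.2]
grip_width: 0.684
t 21.8 at [ 0.5373 -0.3157  0.0705] yawz -0.181 F [-1.   0.  -2.2] w 0.684 q7 0.71
  -> mm [13.7  0.2 -0.4] turn 0.001 or -3.14
```

```bash
python3 -m pendant '[[0.004,0,0,0,50],[0.007,0,0,0,50],[0.01,0,0,0,50],[0.012,0,0,0,50],[0.0135,0,0,0,50],[0.0145,0,0,0,50],[0.0145,0,0,0,50]]' 30
python3 -c "
from h import *
need([.5369,-.3155,.0568],RACK[2])"
```

```text
time: 22.38
eef_pos: [0.5374, -0.3158, 0.0566]
tcp_rot: [0.704, 0.063, 0.705, -0.065]
contact_force: [-1.1, 1.4, 3.2]
grip_width: 0.681
t 22.38 at [ 0.5374 -0.3158  0.0566] yawz -0.181 F [-1.1  1.4  3.2] w 0.681 q7 0.72
  -> mm [-0.2  0.2 -0.6] turn 0.001 or -3.14
```

Expected height with light contact. Release, rise, verify.

```bash
python3 -m pendant '[[0.001,0,0,0,50],[0.001,0,0,0,75],[0,0,0,0,90],[0,0,0,0,90],[0,0,0,0,90],[-0.02,0,0,0,90],[-0.06,0,0,0,90],[-0.1,0,0,0,90],[-0.14,0,0,0,90],[-0.17,0,0,0,95],[-0.195,0,0,0,100],[-0.195,0,0,0,100]]' 30
cat >> h.py <<'E'
def stack(n,d,zt):
    P=cloud(n,d).reshape(-1,3); D=P[:,:2]-RACK[:2]; c,s=np.cos(RACK[2]),np.sin(RACK[2]); L=np.c_[D@[c,s],D@[-s,c],P[:,2]]
    for sy in(1,-1):
        m=(abs(L[:,0])<.022)&(L[:,1]*sy>.03)&(L[:,1]*sy<.055)&(abs(L[:,2]-zt)<.025); print(n,sy,m.sum(),np.percentile(L[m][:,2],[10,50,90]).round(4) if m.sum()>9 else '')
E
python3 - <<'E'
from h import *
need([.5303,.391,.25],3.04-np.pi/2)
for n in('side','top'):
    p,d=snap(n,'12'); cases(n,d); stack(n,d,.084)
E
```

```text
time: 23.38
eef_pos: [0.5394, -0.3173, 0.2572]
tcp_rot: [0.707, 0.063, 0.702, -0.066]
contact_force: [0.8, 0.1, 0.9]
grip_width: 0.994
t 23.38 at [ 0.5394 -0.3173  0.2572] yawz -0.182 F [0.8 0.1 0.9] w 0.994 q7 0.58
  -> mm [   3.6  695.1 -136.9] turn 1.491 or -1.651
side [200. 198.] 372 xy [527.7 388. ] [ 69. 141.] long yaw 3.048
side 1 129 [0.0819 0.0832 0.0847]
side -1 130 [0.0818 0.083  0.0844]
top [146. 219.] 954 xy [531.7 390.8] [ 63. 140.] long yaw 3.037
top 1 0 
top -1 136 [0.0796 0.0839 0.0881]
```

```bash
python3 -m pendant '[[0,0.035,-0.007,-0.09,100],[0,0.075,-0.015,-0.18,100],[0,0.115,-0.022,-0.27,100],[0,0.155,-0.03,-0.36,100],[0,0.195,-0.038,-0.45,100],[0,0.235,-0.046,-0.54,100],[0,0.275,-0.054,-0.63,100],[0,0.315,-0.062,-0.72,100],[0,0.355,-0.07,-0.81,100],[0,0.395,-0.078,-0.9,100],[0,0.435,-0.086,-0.99,100],[0,0.475,-0.094,-1.08,100]]' 30
python3 -c "
from h import *
need([.5303,.391,.16],3.04-np.pi/2)"
```

```text
time: 24.48
eef_pos: [0.5297, 0.1705, 0.2497]
tcp_rot: [0.635, -0.309, 0.637, 0.308]
contact_force: [-0.1, -1.1, 0.5]
grip_width: 1.0
t 24.48 at [0.5297 0.1705 0.2497] yawz 0.904 F [-0.1 -1.1  0.5] w 1.0 q7 0.63
  -> mm [ 89.1 136.  173.9] turn -0.565 or 2.576
```

```bash
python3 -m pendant '[[0,0.023,0.029,-0.1,100],[0,0.046,0.058,-0.2,100],[0,0.069,0.087,-0.3,100],[0.02,0.092,0.117,-0.4,100],[0.04,0.115,0.146,-0.5,100],[0.06,0.13,0.168,-0.565,100],[0.08,0.136,0.174,-0.565,100],[0.089,0.136,0.174,-0.565,100],[0.089,0.136,0.174,-0.565,100],[0.089,0.136,0.174,-0.565,100]]' 30
python3 - <<'E'
from h import *
need([.5303,.391,.01],3.04-np.pi/2)
p,d=snap('side','13'); cases('side',d)
E
```

```text
time: 25.32
eef_pos: [0.5306, 0.3891, 0.1593]
tcp_rot: [0.523, -0.474, 0.527, 0.473]
contact_force: [0.1, -0.1, 0.4]
grip_width: 0.999
t 25.32 at [0.5306 0.3891 0.1593] yawz 1.467 F [ 0.1 -0.1  0.4] w 0.999 q7 0.88
  -> mm [1.493e+02 1.000e-01 2.700e+00] turn -0.002 or 3.139
side [200. 198.] 368 xy [528.  388.1] [ 69. 143.] long yaw 3.075
```

```bash
python3 -m pendant '[[0.035,0.002,0.001,0,100],[0.07,0.002,0.001,0,100],[0.1,0.002,0.001,0,100],[0.125,0.002,0.001,0,100],[0.14,0.002,0.001,0,100],[0.149,0.002,0.001,0,100],[0.149,0.002,0.001,0,100],[0.149,0.002,0.001,0,80],[0.149,0.002,0.001,0,60],[0.149,0.002,0.001,0,50],[0.149,0.002,0.001,0,50],[0.149,0.002,0.001,0,50]]' 30
python3 -m pendant '[[0,0,0,0,50],[0,0,0,0,50],[0,0,0,0,50],[0,0,0,0,50]]' 30
python3 -c "
from h import *
need([.5303,.391,.01],3.04-np.pi/2)"
python3 -m pendant '[[-0.02,0,0,0,50],[-0.05,0,0,0,50],[-0.09,0,0,0,50],[-0.13,0,0,0,50],[-0.17,0,0,0,50],[-0.2,0,0,0,50],[-0.23,0,0,0,50],[-0.24,0,0,0,50],[-0.24,0,0,0,50]]' 30
python3 -c "
from h import *
need([*RACK[:2],.25],RACK[2])"
```

```text
time: 26.37
eef_pos: [0.5296, 0.3903, 0.0126]
tcp_rot: [0.525, -0.474, 0.526, 0.473]
contact_force: [-0.3, -0.6, 3.6]
grip_width: 0.679
time: 26.7
eef_pos: [0.5297, 0.3903, 0.0127]
tcp_rot: [0.525, -0.474, 0.526, 0.473]
contact_force: [-0.6, -0.7, 0.6]
grip_width: 0.682
t 26.7 at [0.5297 0.3903 0.0127] yawz 1.466 F [-0.6 -0.7  0.6] w 0.682 q7 0.91
  -> mm [ 2.7 -0.6  0.7] turn -0.003 or 3.139
time: 27.45
eef_pos: [0.5308, 0.3917, 0.2556]
tcp_rot: [0.527, -0.474, 0.524, 0.473]
contact_force: [0.3, -0.3, -2.8]
grip_width: 0.681
t 27.45 at [0.5308 0.3917 0.2556] yawz 1.466 F [ 0.3 -0.3 -2.8] w 0.681 q7 0.86
  -> mm [   5.1  -79.8 -698.7] turn -1.493 or 1.649
```

```bash
python3 -m pendant '[[0,-0.004,-0.035,0.09,50],[0,-0.008,-0.075,0.18,50],[0,-0.013,-0.115,0.27,50],[0,-0.018,-0.155,0.36,50],[0,-0.022,-0.195,0.45,50],[0,-0.027,-0.235,0.54,50],[0,-0.031,-0.275,0.63,50],[0,-0.036,-0.315,0.72,50],[0,-0.041,-0.355,0.81,50],[0,-0.045,-0.395,0.9,50],[0,-0.05,-0.435,0.99,50],[0,-0.054,-0.475,1.08,50]]' 30
python3 -c "
from h import *
need([*RACK[:2],.25],RACK[2])"
```

```text
time: 28.45
eef_pos: [0.5335, -0.088, 0.2531]
tcp_rot: [0.695, -0.134, 0.694, 0.134]
contact_force: [1.2, -0.4, -1.5]
grip_width: 0.684
t 28.45 at [ 0.5335 -0.088   0.2531] yawz 0.382 F [ 1.2 -0.4 -1.5] w 0.684 q7 0.64
  -> mm [   3.  -208.7  -79.9] turn 0.565 or -2.577
```

```bash
python3 -m pendant '[[0,-0.035,-0.013,0.1,50],[0,-0.07,-0.027,0.2,50],[0,-0.105,-0.04,0.3,50],[0,-0.14,-0.054,0.4,50],[0,-0.175,-0.067,0.5,50],[0,-0.2,-0.077,0.565,50],[0.01,-0.209,-0.08,0.565,50],[0.02,-0.209,-0.08,0.565,50],[0.034,-0.209,-0.08,0.565,50],[0.034,-0.209,-0.08,0.565,50],[0.034,-0.209,-0.08,0.565,50]]' 30
python3 - <<'E'
from h import *
need([*RACK[:2],.20],RACK[2])
for n in('side','top'): p,d=snap(n,'14'); held(n,d,.015,.04)
E
```

```text
time: 29.37
eef_pos: [0.5368, -0.3094, 0.2169]
tcp_rot: [0.703, 0.064, 0.705, -0.063]
contact_force: [0.2, 0.4, -1.0]
grip_width: 0.682
t 29.37 at [ 0.5368 -0.3094  0.2169] yawz -0.18 F [ 0.2  0.4 -1. ] w 0.682 q7 0.61
  -> mm [16.9 -2.1  0.8] turn 0.002 or -3.139
side 401 ctr y,z [-0.1 -1.5] [142.   62.9] 0.1 up [0.0267 0.0244 0.0161]
   end 1 y ext [0.0445 0.0705] z ext [-0.0327 -0.0261] 32
   end -1 y ext [-0.0705 -0.0426] z ext [-0.0317  0.0277] 369
top 300 ctr y,z [57.6  0.5] [32.  61.1] 1.2 up [0.0312 0.0258 0.0187]
   end 1 y ext [0.0428 0.0731] z ext [-0.0289  0.0299] 300
```

```bash
python3 -m pendant '[[0.01,-0.003,0.001,0.002,50],[0.025,-0.005,0.0015,0.002,50],[0.04,-0.005,0.0015,0.002,50],[0.042,-0.005,0.0015,0.002,50],[0.042,-0.005,0.0015,0.002,50],[0.042,-0.005,0.0015,0.002,50]]' 30
python3 - <<'E'
from h import *
need([.5376,-.3145,.1050],RACK[2])
E
```

```text
time: 29.97
eef_pos: [0.5385, -0.3157, 0.1774]
tcp_rot: [0.704, 0.065, 0.704, -0.064]
contact_force: [-0.0, 0.1, -0.2]
grip_width: 0.684
t 29.97 at [ 0.5385 -0.3157  0.1774] yawz -0.183 F [-0.   0.1 -0.2] w 0.684 q7 0.64
  -> mm [72.4  1.  -1.1] turn -0.0 or 3.142
```

```bash
python3 -m pendant '[[0.01,0.001,-0.001,0,50],[0.02,0.001,-0.001,0,50],[0.035,0.001,-0.001,0,50],[0.05,0.001,-0.001,0,50],[0.062,0.001,-0.001,0,50],[0.07,0.001,-0.001,0,50],[0.072,0.001,-0.001,0,50],[0.072,0.001,-0.001,0,50]]' 30
python3 - <<'E'
from h import *
need([.5376,-.3145,.0907],RACK[2])
E
```

```text
time: 30.63
eef_pos: [0.5374, -0.3145, 0.1047]
tcp_rot: [0.704, 0.065, 0.704, -0.064]
contact_force: [-0.8, 0.2, -0.7]
grip_width: 0.683
t 30.63 at [ 0.5374 -0.3145  0.1047] yawz -0.183 F [-0.8  0.2 -0.7] w 0.683 q7 0.69
  -> mm [14.   0.   0.2] turn -0.0 or 3.141
```

```bash
python3 -m pendant '[[0.004,0,0,0,50],[0.007,0,0,0,50],[0.01,0,0,0,50],[0.012,0,0,0,50],[0.0135,0,0,0,50],[0.0145,0,0,0,50],[0.0145,0,0,0,50]]' 30
python3 - <<'E'
from h import *
need([.5376,-.3145,.0907],RACK[2])
E
```

```text
time: 31.22
eef_pos: [0.5375, -0.3145, 0.0903]
tcp_rot: [0.704, 0.065, 0.704, -0.064]
contact_force: [-0.7, -0.3, -0.8]
grip_width: 0.678
t 31.22 at [ 0.5375 -0.3145  0.0903] yawz -0.183 F [-0.7 -0.3 -0.8] w 0.678 q7 0.7
  -> mm [-0.4  0.   0.1] turn -0.0 or 3.141
```

```bash
python3 -m pendant '[[0.001,0,0,0,50],[0.0015,0,0,0,50],[0.0015,0,0,0,50]]' 30
python3 -c "
from h import *
need([.5376,-.3145,.0907],RACK[2])"
python3 -m pendant '[[0,0,0,0,75],[0,0,0,0,90],[0,0,0,0,90],[0,0,0,0,90],[-0.02,0,0,0,90],[-0.06,0,0,0,90],[-0.1,0,0,0,90],[-0.14,0,0,0,95],[-0.165,0,0,0,100],[-0.165,0,0,0,100]]' 30
python3 - <<'E'
from h import *
for n in('side','top'):
    p,d=snap(n,'15'); cases(n,d); stack(n,d,.118)
s=np.load('pics/side15.npz')['p']; cv2.imwrite('pics/s15.png',crop(s,280,180,440,380,3))
g,yz=gate_pt(0,-.106,.26,1.6); need(g,yz)
E
```

```text
time: 31.47
eef_pos: [0.5377, -0.3146, 0.0898]
tcp_rot: [0.704, 0.065, 0.704, -0.064]
contact_force: [-2.2, 1.7, 8.1]
grip_width: 0.679
t 31.47 at [ 0.5377 -0.3146  0.0898] yawz -0.183 F [-2.2  1.7  8.1] w 0.679 q7 0.7
  -> mm [-0.9  0.1 -0.1] turn -0.0 or 3.141
time: 32.3
eef_pos: [0.5393, -0.3169, 0.2608]
tcp_rot: [0.707, 0.064, 0.701, -0.065]
contact_force: [0.2, -1.2, -0.6]
grip_width: 0.999
side 1 138 [0.1159 0.1171 0.1184]
side -1 126 [0.1157 0.1171 0.1188]
top 1 0 
top -1 141 [0.1132 0.1176 0.1213]
t 32.4 at [ 0.5379 -0.3149  0.2555] yawz -0.183 F [ 0.   0.8 -1.3] w 0.997 q7 0.59
  -> mm [  -4.2 -104.9  179.7] turn 0.029 or -3.112
```

View pics/s15.png

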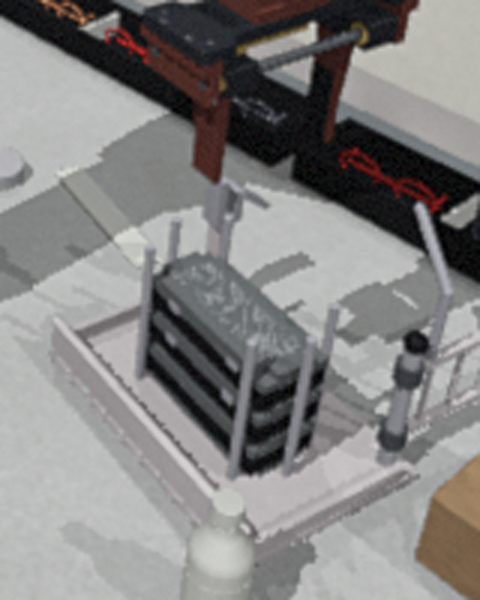

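Stack is straight and level, with the top at 117–118 mm as expected for three cases. Now back to the gate's grip pose.

```bash
python3 -m pendant '[[-0.005,-0.02,0.033,0.01,100],[-0.005,-0.04,0.066,0.02,100],[-0.005,-0.06,0.1,0.029,100],[-0.005,-0.08,0.135,0.029,100],[-0.005,-0.1,0.165,0.029,100],[-0.005,-0.104,0.183,0.029,100],[-0.005,-0.104,0.183,0.029,100],[-0.005,-0.104,0.183,0.029,100],[-0.005,-0.104,0.183,0.029,100]]' 40
python3 - <<'E'
from h import *
need([.6997,-.4503,.157],-.214)
p,d=snap('side','16'); o,M=tool()
P=cloud('side',d).reshape(-1,3); v=p.reshape(-1,3).max(1)
c=np.array([.0016,.0031,0]); L=(P+c-o['eef_pos'])@M; m=(P[:,2]>.155)&(P[:,2]<.205)&(abs(L[:,1])<.03)&(abs(L[:,2])<.05); Q=L[m]
for lo,hi in((-.05,0),(0,.05)):
    q=Q[(Q[:,2]>lo)&(Q[:,2]<hi)]; print(len(q), np.percentile(q[:,1:],[3,50,97],axis=0).round(4).tolist() if len(q) else '')
a=crop(p,340,180,500,320,4); 
for zz in(-.0575,-.044,0,.044,.0575):
    pp=((proj('side',o['eef_pos']+M[:,2]*zz)[0]-[340,180])+.5)*4; cv2.circle(a,tuple(int(i) for i in pp),2,(0,0,255),-1)
cv2.imwrite('pics/s16.png',a)
E
```

```text
time: 33.15
eef_pos: [0.698, -0.4502, 0.259]
tcp_rot: [0.703, 0.076, 0.703, -0.074]
contact_force: [-0.2, 0.8, 0.6]
grip_width: 1.003
t 33.15 at [ 0.698  -0.4502  0.259 ] yawz -0.212 F [-0.2  0.8  0.6] w 1.003 q7 0.57
  -> mm [1.02e+02 1.00e-01 1.70e+00] turn 0.002 or -3.14
187 [[-0.0063, -0.0143], [0.0001, -0.0117], [0.0102, -0.0042]]
191 [[-0.0086, 0.0218], [0.001, 0.0247], [0.0127, 0.0313]]
```

View pics/s16.png

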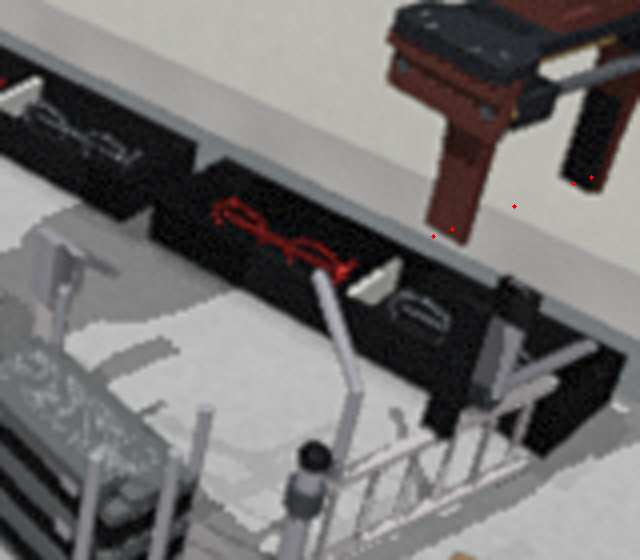

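Post outer face at −13 mm and lever at +32 mm in the tool frame, so the jaws are lined up. Descend and squeeze.

```bash
python3 -m pendant '[[0.035,0.001,0.001,0,100],[0.07,0.001,0.001,0,100],[0.09,0.001,0.001,0,100],[0.102,0.001,0.001,0,100],[0.102,0.001,0.001,0,100],[0.102,0.001,0.001,0,80],[0.102,0.001,0.001,0,60],[0.102,0.001,0.001,0,40],[0.102,0.001,0.001,0,20],[0.102,0.001,0.001,0,10],[0.102,0.001,0.001,0,10],[0.102,0.001,0.001,0,10]]' 45
python3 -m pendant '[[0,0,0,0,10],[0,0,0,0,10],[0,0,0,0,10],[0,0,0,0,10],[0,0,0,0,10],[0,0,0,0,10]]' 45
python3 -c "
from h import *
need([.6997,-.4503,.157],-.214)"
```

```text
time: 34.2
eef_pos: [0.6999, -0.4492, 0.1587]
tcp_rot: [0.704, 0.075, 0.702, -0.074]
contact_force: [1.1, -0.9, 0.3]
grip_width: 0.508
time: 34.7
eef_pos: [0.6995, -0.4496, 0.1586]
tcp_rot: [0.704, 0.075, 0.702, -0.074]
contact_force: [-1.2, -1.9, -0.7]
grip_width: 0.313
t 34.7 at [ 0.6995 -0.4496  0.1586] yawz -0.212 F [-1.2 -1.9 -0.7] w 0.313 q7 0.61
  -> mm [ 1.6 -0.7  0.3] turn 0.002 or -3.14
```

```bash
python3 -m pendant '[[0,0.0106,-0.0005,-0.1,10],[0,0.0211,-0.0021,-0.2,10],[0,0.0313,-0.0047,-0.3,10],[0,0.0413,-0.0084,-0.4,10],[0,0.0508,-0.013,-0.5,10],[0,0.0599,-0.0185,-0.6,10],[0,0.0683,-0.0249,-0.7,10],[0,0.076,-0.0321,-0.8,10],[0,0.083,-0.0401,-0.9,10],[0,0.0892,-0.0487,-1.0,10],[0,0.0945,-0.0579,-1.1,10],[0,0.0988,-0.0676,-1.2,10]]' 45
python3 - <<'E'
from h import *
o,M=tool(); print(o['ft_torque'].round(2)); a=2.959+np.pi/2-np.arctan2(M[1,2],M[0,2])-np.pi; print('a',a)
g,yz=gate_pt(0,-.106,.1575,a); need(g,yz); need([.6123,-.3227,.158],1.389)
E
```

```text
time: 35.7
eef_pos: [0.6525, -0.3392, 0.1586]
tcp_rot: [0.623, -0.336, 0.622, 0.336]
contact_force: [-5.5, -3.3, 0.6]
grip_width: 0.309
[ 0.32  0.33 -0.42]
a 0.39797747375064496
t 35.7 at [ 0.6525 -0.3392  0.1586] yawz 0.99 F [-5.5 -3.3  0.6] w 0.309 q7 1.63
  -> mm [ 1.1  1.7 -1.8] turn -0.0 or -0.0
t 35.7 at [ 0.6525 -0.3392  0.1586] yawz 0.99 F [-5.5 -3.3  0.6] w 0.309 q7 1.63
  -> mm [ 0.6 42.6 -8.3] turn -0.399 or 2.743
```

```bash
python3 -m pendant '[[0,0.0085,-0.0003,-0.08,10],[0,0.0169,-0.0014,-0.16,10],[0,0.0252,-0.003,-0.24,10],[0,0.034,-0.0054,-0.32,10],[0,0.0425,-0.0083,-0.4,10],[0,0.0435,-0.0083,-0.405,10],[0,0.0435,-0.0083,-0.405,10]]' 45
python3 - <<'E'
from h import *
o,M=tool(); print(o['ft_torque'].round(2)); need([.6123,-.3227,.158],1.389)
p,d=snap('side','17'); cv2.imwrite('pics/s17.png',crop(p,300,200,440,360,3.5))
E
```

```text
time: 36.28
eef_pos: [0.6113, -0.3231, 0.1587]
tcp_rot: [0.543, -0.454, 0.542, 0.454]
contact_force: [1.1, -3.8, -1.9]
grip_width: 0.307
[ 0.22 -0.5  -0.36]
t 36.28 at [ 0.6113 -0.3231  0.1587] yawz 1.393 F [ 1.1 -3.8 -1.9] w 0.307 q7 1.99
  -> mm [ 0.7 -0.9  0.6] turn 0.004 or -3.137
```

View pics/s17.png

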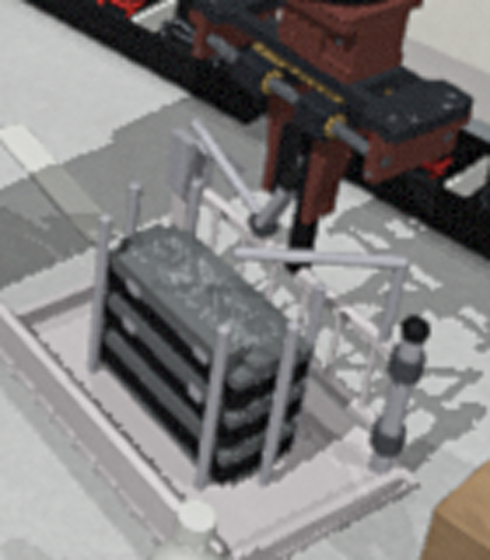

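Gate is at the shut position with the bar raised. Now I'll release gradually so the bar drops into the catch.

```bash
python3 -m pendant '[[0,0,0,0,35],[0,0,0,0,40],[0,0,0,0,45],[0,0,0,0,50],[0,0,0,0,55],[0,0,0,0,60],[0,0,0,0,70],[0,0,0,0,85],[0,0,0,0,100],[0,0,0,0,100],[0,0,0,0,100],[0,0,0,0,100]]' 45
python3 -m pendant '[[-0.02,0,0,0,100],[-0.05,0,0,0,100],[-0.08,0,0,0,100],[-0.105,0,0,0,100],[-0.105,0,0,0,100],[-0.105,0.03,0.03,0,100],[-0.105,0.06,0.06,0,100],[-0.105,0.09,0.09,0,100],[-0.105,0.12,0.12,0,100],[-0.105,0.15,0.15,0,100],[-0.105,0.18,0.18,0,100],[-0.105,0.2,0.2,0,100]]' 45
python3 - <<'E'
from h import *
import h
for n in('side','top'): snap(n,'18')
s=np.load('pics/side18.npz')['p']; t=np.load('pics/top18.npz')['p']
cv2.imwrite('pics/c18.png',np.hstack([crop(s,310,220,430,380,3.3),crop(t,330,135,450,295,3.3)]))
L0={}
for tag in('0','18'):
  for n,c in(('side',[.0016,.0031,0]),('top',[-.0006,-.0003,0])):
    z=np.load(f'pics/{n}{tag}.npz'); P=cloud(n,z['d']).reshape(-1,3)+c
    D=P[:,:2]-RACK[:2]; cc,ss=np.cos(RACK[2]),np.sin(RACK[2]); L=np.c_[D@[cc,ss],D@[-ss,cc],P[:,2]]
    f=lambda m:(m.sum(),np.median(L[m],0).round(4) if m.sum() else '')
    print(tag,n,'post',f((abs(L[:,0]+.075)<.02)&(abs(L[:,1]-.005)<.013)&(L[:,2]>.175)&(L[:,2]<.205)),'lever',f((abs(L[:,0]+.075)<.02)&(abs(L[:,1]+.027)<.013)&(L[:,2]>.175)&(L[:,2]<.205)),
      'bar',f((abs(L[:,0]+.075)<.012)&(abs(L[:,1]+.075)<.012)&(L[:,2]>.114)&(L[:,2]<.17)))
E
```

```text
time: 37.33
eef_pos: [0.6111, -0.3233, 0.1587]
tcp_rot: [0.543, -0.454, 0.542, 0.454]
contact_force: [0.4, 0.1, 0.5]
grip_width: 0.985
time: 38.33
eef_pos: [0.4476, -0.0889, 0.2634]
tcp_rot: [0.543, -0.454, 0.542, 0.454]
contact_force: [0.7, 0.7, 0.3]
grip_width: 1.001
0 side post (np.int64(98), array([-0.0722,  0.0074,  0.1905])) lever (np.int64(100), array([-0.0731, -0.0286,  0.1898])) bar (np.int64(27), array([-0.0745, -0.0754,  0.1242]))
0 top post (np.int64(39), array([-0.0757,  0.0021,  0.1982])) lever (np.int64(48), array([-0.0746, -0.0331,  0.1954])) bar (np.int64(26), array([-0.0762, -0.0765,  0.125 ]))
18 side post (np.int64(96), array([-0.0726,  0.0071,  0.1914])) lever (np.int64(97), array([-0.0724, -0.0284,  0.1896])) bar (np.int64(26), array([-0.0744, -0.0731,  0.1245]))
18 top post (np.int64(38), array([-0.0745,  0.002 ,  0.198 ])) lever (np.int64(46), array([-0.0746, -0.0328,  0.196 ])) bar (np.int64(25), array([-0.0763, -0.0752,  0.1253]))
```

View pics/c18.png

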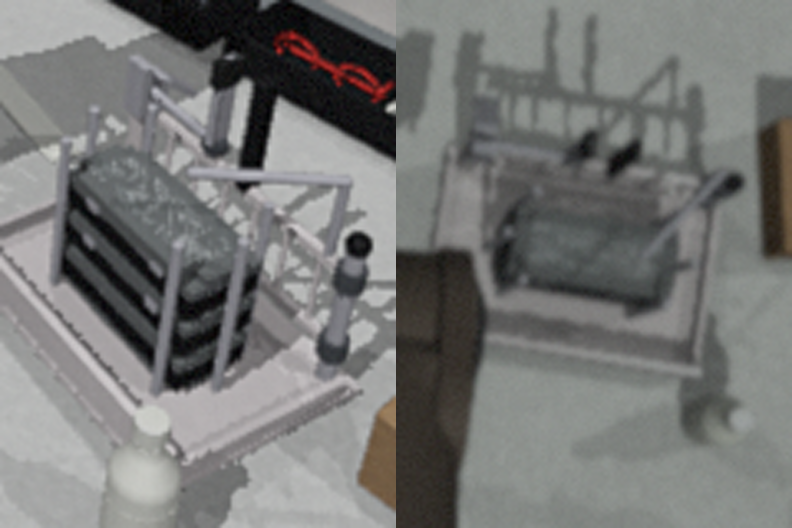

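Post, lever and bar heights match the start readings, so the gate is shut with the bar down. One last look at the whole scene before handing in.

View pics/top18.png

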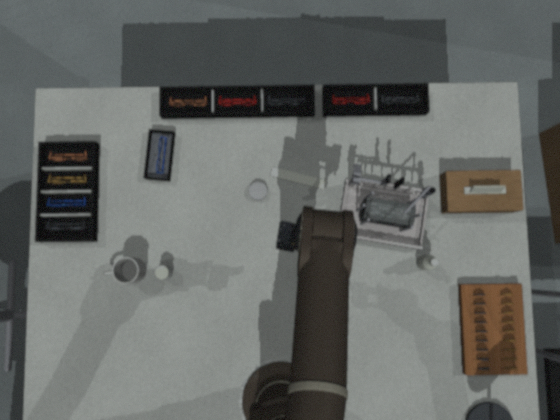

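```bash
python3 - <<'E'
from h import *
o=bot.observe(); print(o['time'],o['contact_force'])
for n in('side','top'):
    stack(n,np.load(f'pics/{n}18.npz')['d'],.118)
E
```

```text
38.4333 [-0.23734304 -0.44985712  0.4564669 ]
side 1 140 [0.1158 0.1173 0.1184]
side -1 128 [0.1153 0.1168 0.1182]
top 1 114 [0.1138 0.1171 0.1216]
top -1 140 [0.1126 0.1167 0.1211]
```

No case is left on the table, and the bystanders I can see stand where they were. The arm hides the screwdriver in this view.

```bash
python3 -c "
from station import order
print(order.sign_off())"
```

```text
the job is handed in; nothing more can be done
None
```

The job is handed in, at about 38 s of the 208 s allowed. I unlatched the gate and swung it open to about 1.6 rad. The three cases present (there was no fourth) are stacked in the rack, lids up, and the gate is shut and latched again.

**Checks before handing in:**
- **Stack:** the top lid measured 117–118 mm at both ends in both cameras, against 118 mm expected with all feet seated. The pile looked straight.
- **Gate:** the grip post, lever and latch bar read the same as at the start to about 2 mm, with the bar at about 125 mm. The gate is shut and the bar is down in its catch.
- **Table:** no case is left out, and the bystanders in view stood where they were. The arm hid the screwdriver in that last picture, but it was never worked near.

**Disagreements:**
- My first automatic fits of the rack were about 75 mm off; the picture overlay showed this and I corrected it.
- The two cameras disagreed by 4–5 mm. I settled that with a case held in the gripper.
- The third case made contact about 1 mm lower than predicted, but its lid then measured level and at the right height.

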